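# Pack the valve kit tray from the well rack

## Task

Lift every valve part straight up out of the deep well rack and pack all of them, together with the two steel canisters, side by side in one row in the narrow blue kit tray, each standing upright on the tray floor. When everything is in the tray, press the push button fully in to signal that the kit is ready. Leave the other things on the bench alone and do not tip any valve part over.

Things in the scene. Friction and masses are not known exactly. Their poses are not given: they have to be found in the camera images.
- rack: Fixed grey plastic well rack, 210 (its x) by 140 (its y), 110 high. Origin: centre of its underside; z up. Two finger channels 54 wide run along its x, open at the ends, floor 80 above the bench; ridges 30 high flank them. Each has two wells, at x = +55 and -55, well floor 5 above the bench. Parts stand 15 above the ridges; fingers fit only straight down, closing along x.
- rack_round (a point): Middle of the floor of the rack's channel for sleeves (rack y = +35, 80 up): its two wells are 48 by 48, 75 deep, and a sleeve projects 45 above this floor.
- rack_flat (a point): Middle of the floor of the rack's channel for flat blocks (rack y = -35, 80 up): its two wells are 48 (x) by 32 (y), 75 deep, and a block projects 45 above this floor.
- sleeve0: Round aluminium spool sleeve, diameter 46, 120 tall, about 0.45 kg. Origin: centre of its underside; z up its axis. Stands in one of the two square wells of the rack (it may be absent).
- sleeve1: Round aluminium spool sleeve, diameter 46, 120 tall, about 0.45 kg. Origin: centre of its underside; z up its axis. Stands in one of the two square wells of the rack (it may be absent).
- block0: Flat-sided aluminium valve block, 46 (its x) by 30 (its y) by 120 tall (z), about 0.4 kg. Origin: centre of its underside. Stands in one of the two oblong wells of the rack, its x along the rack's x (it may be absent).
- block1: Flat-sided aluminium valve block, 46 (its x) by 30 (its y) by 120 tall (z), about 0.4 kg. Origin: centre of its underside. Stands in one of the two oblong wells of the rack, its x along the rack's x (it may be absent).
- canister0: Closed steel canister, diameter 52, 95 tall, about 0.4 kg with a heavy foot, standing on the bench. Origin: centre of its underside; z up its axis.
- canister1: Closed steel canister, diameter 52, 95 tall, about 0.4 kg with a heavy foot, standing on the bench. Origin: centre of its underside; z up its axis.
- tray: Fixed open blue plastic tray, 70 (its x) by 288 (its y) by 46 high outside; walls and floor 6 thick, so 58 by 276 by 40 deep inside, one row of parts along its y. A full load (two sleeves, two blocks with their 30 mm side along the row, two canisters) takes 256 of the 276 mm. Origin: centre of its underside; z up.
- button_top (a point): Centre of the top face of the round black push button (diameter 32) on a small fixed grey housing on the bench; pressed straight down.
- button (a joint): Travel of the push button in m: 0 out, 0.006 fully pressed; sprung, about 5 N when fully in; comes back when let go.
- driver: Bystander: a screwdriver lying on the bench beyond the tray; leave alone.
- mug: Bystander: a white mug, 80 high, standing on the far side of the bench; leave alone.
- oilcan: Bystander: a dark closed can, 60 diameter, 120 high, standing at the near left of the bench; leave alone.
- tape: Bystander: a roll of tape, 90 diameter, 20 high, lying at the near right of the bench; leave alone.
Things that resemble listed ones, but are neither listed nor needed, are in the scene too. Of the things that look like the part that bears button_top, the middle-sized one is meant. Leave any yellow look-alike of the canister1 alone.

How it is judged:
By the outcome, as a careful person would: the job done as asked, in the order asked, and still so for the second after the job is handed in, with the robot touching nothing.
Of sleeve0, sleeve1, block0, block1 only 3 to 4 are there at a start; the rules pass over those that are not, and their reading is None.
At some moment in a run one of canister0, canister1 may be knocked a few centimetres aside while the robot is not near it.
It also fails if it takes over 210 s, if anything falls off the work surface, if the arm or the gripper's body presses on something with over 40 N, if the wrist force passes 120 N, or if a joint passes its speed limit or range.

## Robot

A 6-joint arm with a two-finger parallel gripper is mounted at the origin on the work surface. World frame = base frame: x ahead of the robot, y to its left, z up, the work surface at z = 0. Lengths are in m, angles in degrees, forces in N, time in s.
With the tool pointing down it reaches from about 0.375 to 0.975 m from the base axis. Payload 3.8 kg.
Tool frame: the origin (TCP) lies at the very end of the fingers, on their centre line; the grasp point (between the pads) lies 19 mm behind it (bot.hold_point_z is the distance from the TCP to the grasp point, in m); z points along the fingers, y is the line along which they close (so a half turn about z gives the same grasp; the last joint's range is limited). The gripper opens to 85 mm and grips with 20 to 120 N. Pads are 22 mm wide; open, the fingers measure 114 mm over their backs; the gripper's body (76 mm by 85 mm) begins 54 mm behind the grasp point. The pads swing forward as they close: fully open they stand 13 mm farther back than shut.
Start: joints at [-68.463, 15.12, 91.902, -0, 72.978, -2.114], TCP at [0.271, -0.618, 0.231] pointing down, gripper open.
Joint ranges: [-150.88, 150.88], [-54.13, 125.18], [17.81, 147.31], [-75.09, 255.09], [0, 152.58], [-146.25, 146.25]. Speed limits (degrees/s): [147.25, 147.25, 180, 180, 180, 180].

## Interface

Orientations are given as [roll, pitch, yaw] about the fixed x, y, z axes, in that order (R = Rz(yaw) Ry(pitch) Rx(roll)).
In Python, from workcell import bot gives the robot as it stands. The module is installed in compiled form; this text tells all that it offers.
- The arm moves only by the tool send_rows, never from a script. Its argument "plan" is a list of rows, each an object with "slide": the shift along the world's x, y, z as a fraction of full scale, a list of three; "dr": the turn, a rotation vector about the world's x, y, z as a fraction of full scale, a list of three. In form: [{"slide": [dx, dy, dz], "dr": [wx, wy, wz]}, ...]. A call has 1 to 8 rows; each row is the pose to reach, as a shift and turn from the pose commanded when the call began, turning the shorter way round; what a row does not reach only later rows make up. Full scale, the value 1, is 15 cm for a shift and 2 pi rad for a turn. A row lasts 1/12 s, in which the tool goes at most 41.7 mm and 7.16 degrees, less where a joint would pass 70% of its speed; a pose out of reach is approached as far as the arm can. A call with a number of a shift or a turn outside -1 to 1 is refused whole. A call with a gripper value outside its range is refused whole. "jaw" is the closure, from -1 (fully open) to 1 (shut), so that 0 is half open, set as the call begins (left out, the last holds). The fingers move at their own pace and stop on an object; the grip force is fixed at half the most. Time passes only in rows, so rows that repeat a pose let the fingers close. It gives the time, the measured TCP pose, the force, the opening and the grip force at its end, in the units of the state.
- bot.state(): the state, without advancing time (a new reading comes with each control period).
- bot.capture(name): name is "scene" or "top" or "wrist"; returns (picture, depth): 400x640x3 uint8, red, green, blue; 400x640 float32, m along the optical axis (not along the pixel's ray), 0 where there is no reading.
- bot.get_calibration(name): a dict with "camera_matrix" (3x3 intrinsics, pixels), "R" (3x3) and "t" (3): a world point X has camera coordinates R X + t. Camera axes: x right, y down, z forward; pixel columns grow to the right and rows downward; lengths in m; the calibration is good to about 2 mm. A picture is of the moment at which its call begins: read the wrist's pose just before it. get_calibration takes no time and is no camera call; for the wrist camera it gives the pose at the moment of the call.
- bot.close_job(): hands the job in; it is judged then, once.
Trained networks look in the newest picture that a camera, given by its name, has taken for a name from the list of things; names that differ only in an ending like _2 or _b are one class to them, and where a whole thing is asked for, a point or a joint stands for the part that bears it (a point fixed in the world has none). Each returns a list of dicts, best first, with "conf" (0 to 1); they miss things now and then, are a little off and sometimes report something else, mostly with a low value. They report only what shows in the picture. A call takes as long as a camera call. They do not tell look-alikes from the thing itself.
- bot.outline_of(camera, label): "region" (400x640 bool, what is visible of it) and "location" ([row, column] in pixels, amid what is visible of it).
The state is a dict: "time_s": time; "joints": joint angles; "joint_vel": joint speeds; "joint_torque": joint torques, N m; "ee_pos": TCP position; "ee_rot": TCP orientation; "force": force on the tool from outside, world axes, zero at the start; "moment": the same for the moment, N m; "opening": finger opening in m; "gripper_force": force on a finger pad.
Only numpy, scipy, OpenCV 4.12 (cv2) and the standard library are available. Lean on these libraries where they do the work, as an engineer would, in place of code of your own. Each camera call takes 0.05 s, during which the arm holds its last target. There are 200 camera calls.

## Working session

There is one attempt and no reset: what is moved stays moved. The work goes in short steps, Python scripts to look and compute and a tool call to move; the robot and the scene stay as the last step left them, time stands still between calls to the robot, and variables do not carry over. Pictures are saved under pics/ and viewed, at most 14 in all, crops included, and the job is handed in when it is done.

Besides the shell and the picture viewer there is one more tool, called after "Emit:" as a command line: name --argument value ..., lists and objects as JSON in quotes. send_rows: Moves the arm, as the interface text tells. Its arguments: {"type":"object","properties":{"plan":{"type":"array"},"jaw":{"type":"number"}},"required":["plan"]}

```bash
mkdir -p pics; ls; cat > h.py <<'E'
import numpy as np, cv2
from workcell import bot
def cap(cam):
    s=bot.state(); K=bot.get_calibration(cam); p,d=bot.capture(cam); return p,d,K
def cloud(d,K):
    M=np.array(K["camera_matrix"]);R=np.array(K["R"]);t=np.array(K["t"])
    v,u=np.mgrid[:d.shape[0],:d.shape[1]]
    c=np.stack([(u-M[0,2])/M[0,0]*d,(v-M[1,2])/M[1,1]*d,d],-1)
    return (c-t)@R      # world points HxWx3
def save(p,n): cv2.imwrite('pics/'+n,cv2.cvtColor(p,cv2.COLOR_RGB2BGR))
E
python3 - <<'E'
from h import *
for c in("scene","top"):
    p,d,K=cap(c); save(p,c+'1.png'); np.savez(c+'1.npz',p=p,d=d,**{k:np.array(v) for k,v in K.items()})
    W=cloud(d,K); print(c,'cam pos',-np.array(K['R']).T@K['t'])
    for l in("rack","sleeve0","block0","canister0","tray","button_top","driver","mug","oilcan","tape"):
        for r in bot.outline_of(c,l):
            m=r['region']&(d>0)
            if m.sum()<5: continue
            q=W[m]; print(l,round(r['conf'],2),np.round(r['location']),m.sum(),'med',np.median(q,0).round(3),'lo',np.percentile(q,3,0).round(3),'hi',np.percentile(q,97,0).round(3),p[m].mean(0).round())
print(bot.state())
E
```

```text
pics
scene cam pos [1.18662514 0.40589791 0.97802847]
rack 0.94 [251. 391.] 4951 med [0.588 0.207 0.08 ] lo [0.458 0.133 0.004] hi [0.664 0.282 0.112] [43. 42. 42.]
sleeve0 0.71 [234. 425.] 478 med [0.517 0.248 0.122] lo [0.485 0.226 0.078] hi [0.527 0.267 0.128] [72. 72. 75.]
sleeve0 0.62 [264. 398.] 519 med [0.625 0.237 0.123] lo [0.595 0.215 0.077] hi [0.636 0.256 0.127] [75. 75. 78.]
block0 0.74 [246. 372.] 406 med [0.614 0.17  0.123] lo [0.587 0.151 0.084] hi [0.63  0.181 0.128] [72. 72. 74.]
canister0 0.95 [178. 324.] 628 med [ 0.463 -0.063  0.072] lo [ 0.429 -0.091  0.006] hi [ 0.473 -0.046  0.098] [46. 45. 45.]
canister0 0.79 [152. 311.] 507 med [ 0.395 -0.146  0.077] lo [ 0.361 -0.172  0.01 ] hi [ 0.404 -0.129  0.098] [72. 65. 20.]
canister0 0.7 [154. 264.] 614 med [ 0.484 -0.257  0.067] lo [ 0.45  -0.297  0.001] hi [ 0.497 -0.242  0.098] [46. 45. 45.]
tray 0.63 [219. 266.] 3129 med [ 0.63  -0.142  0.017] lo [ 0.603 -0.286  0.003] hi [ 0.675 -0.004  0.048] [11. 25. 58.]
button_top 0.67 [176. 357.] 164 med [ 0.353 -0.016  0.03 ] lo [ 0.33  -0.036  0.019] hi [0.37  0.001 0.033
[... 2983 characters left out ...]
098] [96. 96. 96.]
{'time_s': 1.1, 'joints': array([-6.84626502e+01,  1.51198891e+01,  9.19037401e+01, -5.56925186e-04,
        7.29769025e+01, -2.11606570e+00]), 'joint_vel': array([-0.05642955, -0.020896  , -0.01820153,  0.02298587,  0.04976455,
        0.09915306]), 'joint_torque': array([ 5.41531026e-04, -5.15080905e+01, -3.67731357e+01,  7.41183976e-05,
        6.35803972e-04,  2.05124383e-05]), 'ee_pos': array([ 0.27078292, -0.61829184,  0.23127285]), 'ee_rot': array([-1.79999449e+02,  5.12526586e-04,  2.36535786e+01]), 'force': array([ 0.03993748,  0.17127879, -0.83946404]), 'moment': array([-0.07988079,  0.0087263 , -0.03930435]), 'gripper_force': 0.0, 'opening': 0.08555828359110546}
```

```bash
python3 - <<'E'
import cv2,numpy as np
a=cv2.imread('pics/top1.png'); a=np.clip(a.astype(float)*1.6,0,255).astype(np.uint8)
cv2.imwrite('pics/topbig.png',cv2.resize(a[80:320,100:520],(800,457),interpolation=cv2.INTER_CUBIC))
a=cv2.imread('pics/scene1.png'); a=np.clip(a.astype(float)*2,0,255).astype(np.uint8)
cv2.imwrite('pics/scenebig.png',cv2.resize(a[100:340,180:560],(800,505),interpolation=cv2.INTER_CUBIC))
E
```

```text
(no output)
```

View pics/topbig.png

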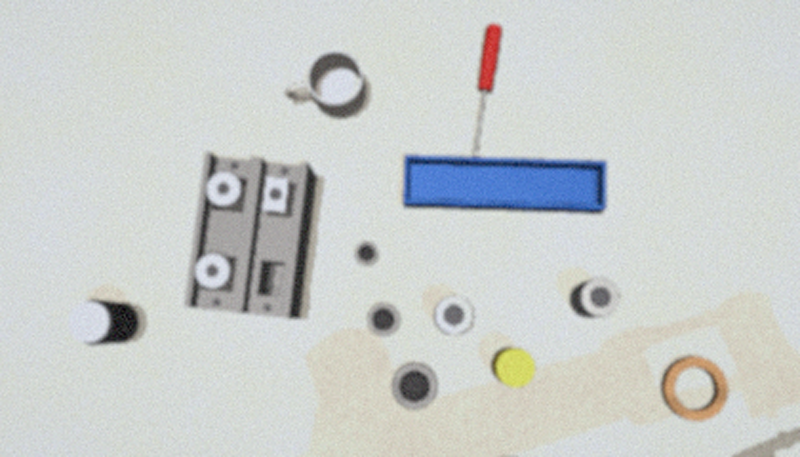

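View pics/scenebig.png

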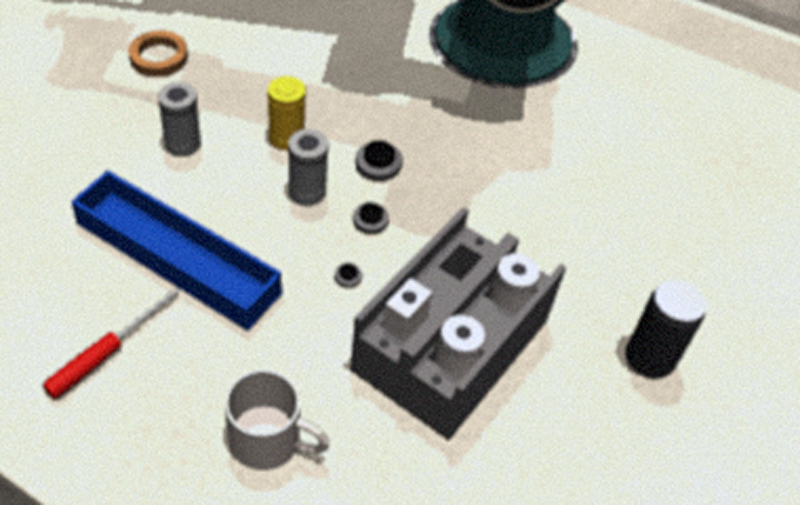

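Top picture: two sleeves at (row 222, col 215) and (182, 217). One block at (182, 246); the other oblong well is empty. Canister candidates are grey at (250, 338), grey at (239, 412) and yellow at (275, 368); I leave the yellow one. Button candidates are small at (213, 292), middle at (247, 302) and large at (283, 317); I choose the middle one. Next I refine the poses.

```bash
cat >> h.py <<'E'
def topfit(W,d,c,r,zlo,zhi):
    m=(d>0)&(np.hypot(W[...,0]-c[0],W[...,1]-c[1])<r)&(W[...,2]>zlo)&(W[...,2]<zhi)
    q=W[m]; (x,y),rad=cv2.minEnclosingCircle(q[:,:2].astype(np.float32))
    return q,np.array([x,y]),rad
E
python3 - <<'E'
from h import *
for c in("scene","top"):
    f=np.load(c+'1.npz'); d=f['d']; W=cloud(d,f); print(c)
    for n,p,z in(("sl_near",(.50,.242),.125),("sl_far",(.608,.231),.125),("block",(.602,.163),.125),("canA",(.445,-.071),.095),("canB",(.469,-.264),.095)):
        q,xy,r=topfit(W,d,p,.04,z-.01,z+.01)
        bb=cv2.minAreaRect(q[:,:2].astype(np.float32))
        print(n,len(q),'circ',xy.round(4),round(r,4),'mean',q.mean(0).round(4),'rect',np.round(bb[0],4),np.round(bb[1],4),round(bb[2],1))
    for n,p,lo,hi,r in(("tray",(.637,-.147),.03,.056,.17),("rack",(.56,.2),.1,.116,.2)):
        q,xy,_=topfit(W,d,p,r,lo,hi); bb=cv2.minAreaRect(q[:,:2].astype(np.float32)); print(n,len(q),np.round(bb[0],4),np.round(bb[1],4),round(bb[2],2),'z',np.median(q[:,2]).round(4))
    # buttons: points above the bench in button area
    for p in((.535,.051),(.45,.03),(.347,-.019)):
        q,xy,r=topfit(W,d,p,.045 if p[0]!=.45 else .06,.008,.06); print('btn',p,len(q),xy.round(4),round(r,4),np.median(q,0).round(4),'zmax',np.percentile(q[:,2],[50,90,98]).round(4))
E
```

```text
scene
sl_near 287 circ [0.5041 0.2462] 0.0249 mean [0.5071 0.2467 0.1241] rect [0.504  0.2462] [0.0445 0.0467] 76.7
sl_far 329 circ [0.6135 0.2354] 0.0244 mean [0.6161 0.2353 0.1241] rect [0.6137 0.2345] [0.0462 0.0452] 4.8
block 269 circ [0.6063 0.1662] 0.0272 mean [0.6088 0.1659 0.1241] rect [0.6066 0.1651] [0.0308 0.0492] 85.0
canA 253 circ [ 0.448  -0.0719] 0.0276 mean [ 0.4508 -0.0697  0.0944] rect [ 0.4488 -0.0716] [0.0533 0.0488] 34.0
canB 227 circ [ 0.4723 -0.2673] 0.0268 mean [ 0.4747 -0.2648  0.0945] rect [ 0.4728 -0.2678] [0.0519 0.0504] 58.3
tray 1107 [ 0.6366 -0.1481] [0.293  0.0734] 88.43 z 0.0426
rack 1547 [0.5537 0.2054] [0.1416 0.2145] 83.99 z 0.1096
btn (0.535, 0.051) 91 [0.5393 0.0517] 0.0175 [0.5423 0.0538 0.0139] zmax [0.0139 0.0186 0.0199]
btn (0.45, 0.03) 183 [0.4435 0.0261] 0.0249 [0.4483 0.0292 0.015 ] zmax [0.015  0.0232 0.0247]
btn (0.347, -0.019) 323 [ 0.3494 -0.0189] 0.0345 [ 0.3591 -0.0135  0.02  ] zmax [0.02   0.0316 0.0333]
top
sl_near 276 circ [0.503  0.2433] 0.0312 mean [0.5014 0.2444 0.1242] rect [0.5014 0.2446] [0.048  0.0445] 63.4
sl_far 269 circ [0.6117 0.2294] 0.0271 mean [0.6104 0.2329 0.1243] rect [0.6108 0.2302] [0.0438 0.0493] 5.7
block 224 circ [0.6042 0.1649] 0.0262 mean [0.6032 0.1641 0.1241] rect [0.6037 0.1649] [0.0309 0.0457] 85.3
canA 318 circ [ 0.4455 -0.0723] 0.0258 mean [ 0.4451 -0.0722  0.0945] rect [ 0.4458 -0.0718] [0.0502 0.0488] 44.9
canB 329 circ [ 0.4692 -0.268 ] 0.0263 mean [ 0.4693 -0.2676  0.0941] rect [ 0.4696 -0.2676] [0.0488 0.0509] 89.6
tray 771 [ 0.6347 -0.1477] [0.2884 0.0713] 88.35 z 0.044
rack 1282 [0.5531 0.2056] [0.1414 0.2101] 84.06 z 0.1093
btn (0.535, 0.051) 88 [0.5363 0.0506] 0.0172 [0.5353 0.0511 0.0135] zmax [0.0135 0.0192 0.0206]
btn (0.45, 0.03) 225 [0.4404 0.0254] 0.0239 [0.4398 0.025  0.0147] zmax [0.0147 0.0231 0.0246]
btn (0.347, -0.019) 460 [ 0.3472 -0.0192] 0.0327 [ 0.347  -0.0186  0.0193] zmax [0.0193 0.031  0.0332]
```

Canister choices: canA at (0.446, -0.072) and canB at (0.470, -0.268), both grey. Now I move above canB, turning the fingers to close along the tray's x, and look with the wrist camera there.

Emit:
send_rows --plan '[{"slide":[0.5,0.9,0],"dr":[0,0,0.139]},{"slide":[0.5,0.9,0],"dr":[0,0,0.139]},{"slide":[0.5,0.9,0],"dr":[0,0,0.139]},{"slide":[0.5,0.9,0],"dr":[0,0,0.139]},{"slide":[0.5,0.9,0],"dr":[0,0,0.139]},{"slide":[0.5,0.9,0],"dr":[0,0,0.139]},{"slide":[0.5,0.9,0],"dr":[0,0,0.139]},{"slide":[0.5,0.9,0],"dr":[0,0,0.139]}]' --jaw -1

```text
time_s: 1.77
ee_pos: [0.3461, -0.483, 0.2315]
ee_rot: [180.0, 0.0, 73.9]
force: [0.1, -0.4, -0.0]
opening: 0.0854
gripper_force: 0.0
```

Emit:
send_rows --plan '[{"slide":[0.5,0.9,0],"dr":[0,0,0.041]},{"slide":[0.5,0.9,0],"dr":[0,0,0.041]},{"slide":[0.5,0.9,0],"dr":[0,0,0.041]},{"slide":[0.5,0.9,0],"dr":[0,0,0.041]},{"slide":[0.5,0.9,0],"dr":[0,0,0.041]},{"slide":[0.5,0.9,0],"dr":[0,0,0.041]}]'

```text
time_s: 2.27
ee_pos: [0.4214, -0.3473, 0.2315]
ee_rot: [180.0, 0.0, 88.5]
force: [-0.2, -0.3, 0.4]
opening: 0.0852
gripper_force: 0.0
```

Emit:
send_rows --plan '[{"slide":[0.33,0.53,0],"dr":[0,0,0]},{"slide":[0.33,0.53,0],"dr":[0,0,0]},{"slide":[0.33,0.53,0],"dr":[0,0,0]},{"slide":[0.33,0.53,0],"dr":[0,0,0]},{"slide":[0.33,0.53,0],"dr":[0,0,0]},{"slide":[0.33,0.53,0],"dr":[0,0,0]}]'

```text
time_s: 2.77
ee_pos: [0.4697, -0.2703, 0.2312]
ee_rot: [-180.0, 0.0, 88.3]
force: [0.4, 0.1, 0.3]
opening: 0.0853
gripper_force: 0.0
```

```bash
python3 - <<'E'
from h import *
p,d,K=cap("wrist"); save(np.clip(p*1.4,0,255).astype(np.uint8),'w1.png'); np.savez('w1.npz',p=p,d=d,**{k:np.array(v) for k,v in K.items()})
W=cloud(d,K); print('cam',-np.array(K['R']).T@K['t'],np.array(K['R']).round(2).tolist())
q,xy,r=topfit(W,d,(.469,-.268),.045,.085,.105); print('canB',len(q),xy.round(4),r,q.mean(0).round(4))
p2,d2,K2=cap("top"); W2=cloud(d2,K2); 
for c in((.4693,-.2676),(.4455,-.0723)):
    q,xy,r=topfit(W2,d2,c,.06,.085,.105); print('top can',len(q),xy.round(4),round(r,4))
E
```

```text
cam [ 0.47089179 -0.20319507  0.37358405] [[1.0, -0.03, -0.0], [-0.03, -0.96, 0.27], [-0.01, -0.27, -0.96]]
canB 2047 [ 0.4688 -0.2685] 0.02596142888069153 [ 0.469  -0.2674  0.0948]
top can 331 [ 0.4696 -0.2679] 0.0262
top can 321 [ 0.4451 -0.0722] 0.026
```

View pics/w1.png

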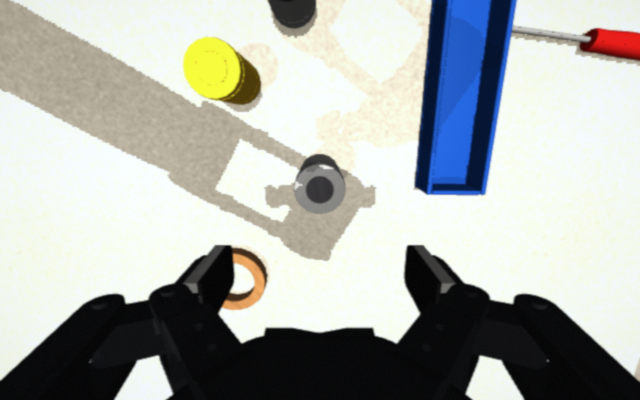

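The wrist view shows the grey canister canB at (190, 320), midway between the fingers, with the tray to its right. Now I descend and grip.

Emit:
send_rows --plan '[{"slide":[-0.005,0.015,-0.25],"dr":[0,0,0]},{"slide":[-0.005,0.015,-0.5],"dr":[0,0,0]},{"slide":[-0.005,0.015,-0.7],"dr":[0,0,0]},{"slide":[-0.005,0.015,-0.8],"dr":[0,0,0]},{"slide":[-0.005,0.015,-0.8],"dr":[0,0,0]}]'

```text
time_s: 3.28
ee_pos: [0.4655, -0.2656, 0.1064]
ee_rot: [-179.5, -0.3, 88.3]
force: [-0.2, -0.3, -0.1]
opening: 0.0853
gripper_force: 0.0
```

Emit:
send_rows --plan '[{"slide":[0,0,-0.12],"dr":[0,0,0]},{"slide":[0,0,-0.24],"dr":[0,0,0]},{"slide":[0,0,-0.34],"dr":[0,0,0]},{"slide":[0,0,-0.37],"dr":[0,0,0]},{"slide":[0,0,-0.37],"dr":[0,0,0]}]'

```text
time_s: 3.7
ee_pos: [0.469, -0.267, 0.0556]
ee_rot: [-179.9, -0.0, 88.4]
force: [-0.4, 0.2, 0.4]
opening: 0.0856
gripper_force: 0.0
```

Emit:
send_rows --plan '[{"slide":[0,0,0],"dr":[0,0,0]},{"slide":[0,0,0],"dr":[0,0,0]},{"slide":[0,0,0],"dr":[0,0,0]},{"slide":[0,0,0],"dr":[0,0,0]},{"slide":[0,0,0],"dr":[0,0,0]},{"slide":[0,0,0],"dr":[0,0,0]},{"slide":[0,0,0],"dr":[0,0,0]},{"slide":[0,0,0],"dr":[0,0,0]}]' --jaw 1

```text
time_s: 4.37
ee_pos: [0.4706, -0.2674, 0.0577]
ee_rot: [179.9, 0.1, 88.5]
force: [-1.9, -0.7, 6.3]
opening: 0.0509
gripper_force: 62.4
```

```bash
python3 - <<'E'
from h import *
f=np.load('w1.npz'); W=cloud(f['d'],f); d=f['d']
m=(d>0)&(abs(W[...,0]-.636)<.06)&(W[...,2]>.038)&(W[...,2]<.052)&(W[...,1]<-.0)
q=W[m]; print(len(q),q.min(0),q.max(0))
for y0 in np.arange(-.28,-.05,.04):
    s=q[abs(q[:,1]-y0)<.01]; xs=np.sort(s[:,0]); 
    if len(xs)>20: print(round(y0,2),len(xs),'outer',np.percentile(xs,[1,99]).round(4),'left wall',xs[xs<.63].mean().round(4),'right',xs[xs>.64].mean().round(4))
E
```

```text
3440 [ 0.59428316 -0.29150816  0.03800713] [ 0.67056534 -0.08782826  0.04820632]
-0.28 492 outer [0.5946 0.6641] left wall 0.6063 right 0.6561
-0.24 275 outer [0.5957 0.6659] left wall 0.598 right 0.6617
-0.2 302 outer [0.597  0.6668] left wall 0.5993 right 0.663
-0.16 336 outer [0.5983 0.6682] left wall 0.6004 right 0.6642
-0.12 383 outer [0.5994 0.6692] left wall 0.6018 right 0.6655
```

Emit:
send_rows --plan '[{"slide":[0,0,0.1],"dr":[0,0,0]},{"slide":[0,0,0.25],"dr":[0,0,0]},{"slide":[0,0,0.4],"dr":[0,0,0]},{"slide":[0,0,0.5],"dr":[0,0,0]},{"slide":[0,0,0.55],"dr":[0,0,0]},{"slide":[0,0,0.55],"dr":[0,0,0]}]'

```text
time_s: 4.87
ee_pos: [0.4706, -0.2671, 0.1401]
ee_rot: [179.8, 0.1, 88.5]
force: [1.0, 0.2, -4.1]
opening: 0.0513
gripper_force: 63.6
```

Emit:
send_rows --plan '[{"slide":[0.1,0.02,0],"dr":[0,0,0]},{"slide":[0.25,0.04,0],"dr":[0,0,0]},{"slide":[0.4,0.06,0],"dr":[0,0,0]},{"slide":[0.55,0.08,0],"dr":[0,0,0]},{"slide":[0.7,0.1,0],"dr":[0,0,0]},{"slide":[0.85,0.1,0],"dr":[0,0,0]},{"slide":[0.95,0.1,0],"dr":[0,0,0]},{"slide":[1,0.1,0],"dr":[0,0,0]}]'

```text
time_s: 5.53
ee_pos: [0.6212, -0.2504, 0.1356]
ee_rot: [-179.9, -0.1, 88.5]
force: [0.2, 0.8, -3.2]
opening: 0.0509
gripper_force: 63.9
```

Emit:
send_rows --plan '[{"slide":[0.075,0,0],"dr":[0,0,0]},{"slide":[0.075,0,0],"dr":[0,0,0]},{"slide":[0.075,0,0],"dr":[0,0,0]},{"slide":[0.075,0,0],"dr":[0,0,0]}]'

```text
time_s: 5.87
ee_pos: [0.6298, -0.2514, 0.1376]
ee_rot: [-179.9, -0.0, 88.4]
force: [0.0, 0.0, -2.9]
opening: 0.0509
gripper_force: 64.1
```

```bash
cat >> h.py <<'E'
def trayrel(W,d,y0s):
    m=(d>0)&(abs(W[...,0]-.634)<.05)&(W[...,2]>.038)&(W[...,2]<.052)
    q=W[m]
    for y0 in y0s:
        xs=q[abs(q[:,1]-y0)<.01][:,0]
        if len(xs)>20:
            o=np.percentile(xs,[1,99]); print('tray y',round(y0,2),len(xs),o.round(4),'c',o.mean().round(4))
E
python3 - <<'E'
from h import *
for c in("wrist","top","scene"):
    s=bot.state(); p,d,K=cap(c); W=cloud(d,K); t=s['ee_pos']; 
    if c=="wrist": print(t,s['force'],s['opening']); save(p,'w2.png')
    q,xy,r=topfit(W,d,t[:2],.03,t[2]+.03,t[2]+.047); print(c,'can',len(q),xy.round(4),round(r,4),q.mean(0).round(4) if len(q) else'')
    trayrel(W,d,np.arange(-.28,.0,.04))
E
```

```text
[ 0.62977311 -0.25142904  0.13759955] [ 2.57163932e-03  1.02723987e-02 -2.91546445e+00] 0.05086019668261715
wrist can 11124 [ 0.6297 -0.2499] 0.0296 [ 0.6292 -0.2485  0.1747]
tray y -0.24 357 [0.5967 0.6662] c 0.6314
tray y -0.2 420 [0.5977 0.6674] c 0.6325
tray y -0.16 481 [0.5992 0.6688] c 0.634
tray y -0.12 564 [0.6003 0.6699] c 0.6351
top can 0 [0. 0.] 0.0 
tray y -0.2 40 [0.5978 0.6668] c 0.6323
tray y -0.16 37 [0.6001 0.6698] c 0.635
tray y -0.12 41 [0.6005 0.6691] c 0.6348
tray y -0.08 32 [0.6017 0.6722] c 0.637
tray y -0.04 39 [0.6029 0.6725] c 0.6377
tray y 0.0 57 [0.6051 0.6715] c 0.6383
scene can 222 [ 0.6294 -0.2509] 0.0299 [ 0.6272 -0.2447  0.1758]
tray y -0.28 51 [0.6333 0.668 ] c 0.6507
tray y -0.24 41 [0.5987 0.6688] c 0.6338
tray y -0.2 38 [0.5993 0.6716] c 0.6355
tray y -0.16 46 [0.6002 0.6726] c 0.6364
tray y -0.12 45 [0.6036 0.6742] c 0.6389
tray y -0.08 46 [0.6035 0.6742] c 0.6389
tray y -0.04 52 [0.6057 0.6762] c 0.641
tray y 0.0 82 [0.6073 0.6756] c 0.6415
```

View pics/w2.png

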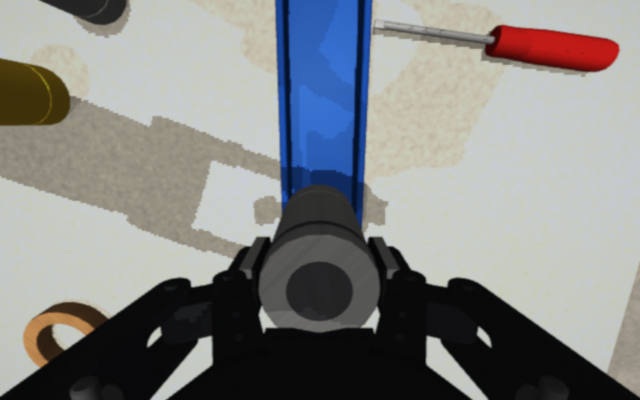

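The held canister shows at (290, 320), nearly on the tray's centre line. The tray's centre line is x ≈ 0.6327 + 0.029(y + 0.2). Now I lower it.

Emit:
send_rows --plan '[{"slide":[0.01,0,-0.05],"dr":[0,0,0]},{"slide":[0.01,0,-0.15],"dr":[0,0,0]},{"slide":[0.01,0,-0.25],"dr":[0,0,0]},{"slide":[0.01,0,-0.33],"dr":[0,0,0]},{"slide":[0.01,0,-0.4],"dr":[0,0,0]},{"slide":[0.01,0,-0.44],"dr":[0,0,0]},{"slide":[0.01,0,-0.47],"dr":[0,0,0]},{"slide":[0.01,0,-0.47],"dr":[0,0,0]}]'

```text
time_s: 6.68
ee_pos: [0.6315, -0.2512, 0.0662]
ee_rot: [-179.9, -0.0, 88.5]
force: [-0.7, -0.2, -4.3]
opening: 0.0506
gripper_force: 64.1
```

Emit:
send_rows --plan '[{"slide":[0,0,-0.01],"dr":[0,0,0]},{"slide":[0,0,-0.015],"dr":[0,0,0]},{"slide":[0,0,-0.02],"dr":[0,0,0]},{"slide":[0,0,-0.02],"dr":[0,0,0]}]'

```text
time_s: 7.02
ee_pos: [0.6327, -0.2517, 0.0654]
ee_rot: [179.9, 0.0, 88.4]
force: [0.6, -0.4, -4.5]
opening: 0.0508
gripper_force: 64.1
```

Emit:
send_rows --plan '[{"slide":[-0.005,0,-0.01],"dr":[0,0,0]},{"slide":[-0.005,0,-0.02],"dr":[0,0,0]},{"slide":[-0.005,0,-0.02],"dr":[0,0,0]},{"slide":[-0.005,0,-0.02],"dr":[0,0,0]}]'

```text
time_s: 7.35
ee_pos: [0.6321, -0.2518, 0.0637]
ee_rot: [179.9, 0.0, 88.5]
force: [-4.1, 1.2, 5.0]
opening: 0.051
gripper_force: 64.9
```

Floor contact. Release, rise, and go to canA.

Emit:
send_rows --plan '[{"slide":[0,0,0],"dr":[0,0,0]},{"slide":[0,0,0],"dr":[0,0,0]},{"slide":[0,0,0],"dr":[0,0,0]},{"slide":[0,0,0],"dr":[0,0,0]},{"slide":[0,0,0],"dr":[0,0,0]},{"slide":[0,0,0],"dr":[0,0,0]}]' --jaw -1

```text
time_s: 7.85
ee_pos: [0.6316, -0.2515, 0.0616]
ee_rot: [-180.0, -0.0, 88.5]
force: [-0.3, 0.1, 1.0]
opening: 0.0852
gripper_force: 0.0
```

Emit:
send_rows --plan '[{"slide":[0,0,0.1],"dr":[0,0,0]},{"slide":[0,0,0.3],"dr":[0,0,0]},{"slide":[0,0,0.5],"dr":[0,0,0]},{"slide":[0,0,0.75],"dr":[0,0,0]},{"slide":[0,0,0.95],"dr":[0,0,0]},{"slide":[0,0,0.95],"dr":[0,0,0]}]'

```text
time_s: 8.35
ee_pos: [0.6361, -0.2535, 0.2151]
ee_rot: [179.2, 0.3, 88.5]
force: [0.7, -0.5, 0.8]
opening: 0.0853
gripper_force: 0.0
```

Emit:
send_rows --plan '[{"slide":[-0.15,0.15,0],"dr":[0,0,0]},{"slide":[-0.3,0.3,0],"dr":[0,0,0]},{"slide":[-0.5,0.5,0],"dr":[0,0,0]},{"slide":[-0.7,0.7,0],"dr":[0,0,0]},{"slide":[-0.85,0.85,0],"dr":[0,0,0]},{"slide":[-1,1,0],"dr":[0,0,0]},{"slide":[-1,1,0],"dr":[0,0,0]}]'

```text
time_s: 8.93
ee_pos: [0.4772, -0.0981, 0.2043]
ee_rot: [-179.8, -0.1, 88.6]
force: [-0.7, 0.7, -1.1]
opening: 0.0853
gripper_force: 0.0
```

Emit:
send_rows --plan '[{"slide":[-0.24,0.2,0],"dr":[0,0,0]},{"slide":[-0.24,0.2,0],"dr":[0,0,0]},{"slide":[-0.24,0.2,0],"dr":[0,0,0]},{"slide":[-0.24,0.2,0],"dr":[0,0,0]},{"slide":[-0.24,0.2,0],"dr":[0,0,0]}]'

```text
time_s: 9.35
ee_pos: [0.447, -0.0723, 0.2054]
ee_rot: [179.9, 0.0, 88.4]
force: [1.0, 0.6, -0.2]
opening: 0.0853
gripper_force: 0.0
```

```bash
python3 - <<'E'
from h import *
for c in("wrist","top"):
    s=bot.state(); p,d,K=cap(c); W=cloud(d,K); t=s['ee_pos']
    if c=='wrist': print(t); save(p,'w3.png')
    for n,a in(('canB',(.6315,-.2517)),('canA',(.445,-.072))):
        z=.1 if n=='canB' else .095
        q,xy,r=topfit(W,d,a,.05,z-.01,z+.01)
        if len(q): print(c,n,len(q),xy.round(4),round(r,4),q.mean(0).round(4))
E
```

```text
[ 0.44695781 -0.07228859  0.20536302]
wrist canB 540 [ 0.6279 -0.2604] 0.0219 [ 0.6244 -0.2638  0.1007]
wrist canA 2434 [ 0.4445 -0.0722] 0.0261 [ 0.4448 -0.0711  0.0947]
top canB 326 [ 0.631 -0.253] 0.0261 [ 0.6302 -0.252   0.1003]
```

Emit:
send_rows --plan '[{"slide":[-0.01,0,-0.15],"dr":[0,0,0]},{"slide":[-0.01,0,-0.3],"dr":[0,0,0]},{"slide":[-0.01,0,-0.45],"dr":[0,0,0]},{"slide":[-0.01,0,-0.6],"dr":[0,0,0]},{"slide":[-0.01,0,-0.75],"dr":[0,0,0]},{"slide":[-0.01,0,-0.9],"dr":[0,0,0]},{"slide":[-0.01,0,-1.0],"dr":[0,0,0]},{"slide":[-0.01,0,-1.0],"dr":[0,0,0]}]'

```text
time_s: 10.12
ee_pos: [0.4415, -0.0715, 0.0508]
ee_rot: [-179.6, -0.1, 88.4]
force: [-0.4, -1.1, -0.4]
opening: 0.0855
gripper_force: 0.0
```

Emit:
send_rows --plan '[{"slide":[0,0,0],"dr":[0,0,0]},{"slide":[0,0,0],"dr":[0,0,0]},{"slide":[0,0,0],"dr":[0,0,0]},{"slide":[0,0,0],"dr":[0,0,0]},{"slide":[0,0,0],"dr":[0,0,0]},{"slide":[0,0,0],"dr":[0,0,0]},{"slide":[0,0,0],"dr":[0,0,0]},{"slide":[0,0,0],"dr":[0,0,0]}]' --jaw 1

```text
time_s: 10.78
ee_pos: [0.446, -0.072, 0.0561]
ee_rot: [179.8, 0.1, 88.5]
force: [0.4, -1.2, 6.3]
opening: 0.051
gripper_force: 63.1
```

Emit:
send_rows --plan '[{"slide":[0,0,0.1],"dr":[0,0,0]},{"slide":[0,0,0.25],"dr":[0,0,0]},{"slide":[0,0,0.4],"dr":[0,0,0]},{"slide":[0,0,0.6],"dr":[0,0,0]},{"slide":[0,0,0.75],"dr":[0,0,0]},{"slide":[0,0,0.8],"dr":[0,0,0]},{"slide":[0,0,0.8],"dr":[0,0,0]}]'

```text
time_s: 11.37
ee_pos: [0.4452, -0.0718, 0.1761]
ee_rot: [179.8, 0.0, 88.5]
force: [0.8, -0.7, -4.1]
opening: 0.051
gripper_force: 63.9
```

Emit:
send_rows --plan '[{"slide":[0.1,-0.06,0],"dr":[0,0,0]},{"slide":[0.25,-0.15,0],"dr":[0,0,0]},{"slide":[0.4,-0.24,0],"dr":[0,0,0]},{"slide":[0.55,-0.33,0],"dr":[0,0,0]},{"slide":[0.7,-0.42,0],"dr":[0,0,0]},{"slide":[0.85,-0.51,0],"dr":[0,0,0]},{"slide":[0.95,-0.57,0],"dr":[0,0,0]},{"slide":[1,-0.6,0],"dr":[0,0,0]}]'

```text
time_s: 12.03
ee_pos: [0.5942, -0.1623, 0.1708]
ee_rot: [-179.8, -0.0, 88.4]
force: [0.1, 0.3, -3.3]
opening: 0.0509
gripper_force: 64.0
```

Emit:
send_rows --plan '[{"slide":[0.12,-0.1,0],"dr":[0,0,0]},{"slide":[0.25,-0.2,0],"dr":[0,0,0]},{"slide":[0.25,-0.2,0],"dr":[0,0,0]},{"slide":[0.25,-0.2,0],"dr":[0,0,0]},{"slide":[0.25,-0.2,0],"dr":[0,0,0]},{"slide":[0.25,-0.2,0],"dr":[0,0,0]}]'

```text
time_s: 12.53
ee_pos: [0.6299, -0.1905, 0.1729]
ee_rot: [-179.8, -0.1, 88.5]
force: [0.3, -0.8, -3.3]
opening: 0.0509
gripper_force: 64.8
```

Emit:
send_rows --plan '[{"slide":[0,0,-0.1],"dr":[0,0,0]},{"slide":[0,0,-0.2],"dr":[0,0,0]},{"slide":[0,0,-0.3],"dr":[0,0,0]},{"slide":[0,0,-0.38],"dr":[0,0,0]},{"slide":[0,0,-0.42],"dr":[0,0,0]},{"slide":[0,0,-0.42],"dr":[0,0,0]},{"slide":[0,0,-0.42],"dr":[0,0,0]}]'

```text
time_s: 13.12
ee_pos: [0.6312, -0.1913, 0.1112]
ee_rot: [-180.0, -0.0, 88.5]
force: [0.9, 0.6, -4.0]
opening: 0.0508
gripper_force: 65.0
```

```bash
python3 - <<'E'
from h import *
for c in("wrist","top"):
    s=bot.state(); p,d,K=cap(c); W=cloud(d,K); t=s['ee_pos']
    if c=='wrist': print(t,s['force'].round(1))
    q,xy,r=topfit(W,d,(.631,-.2517),.03,.092,.108)
    if len(q): print(c,'canB',len(q),xy.round(4),round(r,4),q.mean(0).round(4))
    trayrel(W,d,np.arange(-.16,.0,.04))
E
```

```text
[ 0.63123252 -0.19126478  0.11117485] [ 0.9  0.6 -4. ]
tray y -0.16 493 [0.5991 0.6687] c 0.6339
tray y -0.12 579 [0.6003 0.6699] c 0.6351
tray y -0.08 665 [0.6017 0.6712] c 0.6364
top canB 205 [ 0.6305 -0.2527] 0.0254 [ 0.6244 -0.2573  0.1   ]
tray y -0.12 39 [0.6006 0.6692] c 0.6349
tray y -0.08 32 [0.6017 0.672 ] c 0.6369
tray y -0.04 38 [0.6029 0.6722] c 0.6375
```

Emit:
send_rows --plan '[{"slide":[0.011,0,-0.06],"dr":[0,0,0]},{"slide":[0.011,0,-0.14],"dr":[0,0,0]},{"slide":[0.011,0,-0.21],"dr":[0,0,0]},{"slide":[0.011,0,-0.26],"dr":[0,0,0]},{"slide":[0.011,0,-0.29],"dr":[0,0,0]},{"slide":[0.011,0,-0.3],"dr":[0,0,0]},{"slide":[0.011,0,-0.3],"dr":[0,0,0]}]'

```text
time_s: 13.8
ee_pos: [0.6325, -0.1914, 0.0651]
ee_rot: [-179.9, -0.0, 88.4]
force: [-0.2, -0.5, -3.1]
opening: 0.051
gripper_force: 65.0
```

Emit:
send_rows --plan '[{"slide":[0,0,-0.01],"dr":[0,0,0]},{"slide":[0,0,-0.015],"dr":[0,0,0]},{"slide":[0,0,-0.02],"dr":[0,0,0]},{"slide":[0,0,-0.025],"dr":[0,0,0]},{"slide":[0,0,-0.025],"dr":[0,0,0]}]'

```text
time_s: 14.22
ee_pos: [0.6333, -0.1915, 0.0627]
ee_rot: [180.0, 0.0, 88.5]
force: [-0.2, 0.4, -3.9]
opening: 0.0506
gripper_force: 65.0
```

Emit:
send_rows --plan '[{"slide":[0,0,-0.01],"dr":[0,0,0]},{"slide":[0,0,-0.015],"dr":[0,0,0]},{"slide":[0,0,-0.015],"dr":[0,0,0]},{"slide":[0,0,-0.015],"dr":[0,0,0]}]'

```text
time_s: 14.55
ee_pos: [0.6336, -0.1917, 0.0621]
ee_rot: [180.0, 0.0, 88.5]
force: [-2.8, 1.9, 6.2]
opening: 0.0506
gripper_force: 66.0
```

Emit:
send_rows --plan '[{"slide":[0,0,0],"dr":[0,0,0]},{"slide":[0,0,0],"dr":[0,0,0]},{"slide":[0,0,0],"dr":[0,0,0]},{"slide":[0,0,0],"dr":[0,0,0]},{"slide":[0,0,0],"dr":[0,0,0]},{"slide":[0,0,0],"dr":[0,0,0]}]' --jaw -1

```text
time_s: 15.05
ee_pos: [0.6332, -0.1916, 0.0601]
ee_rot: [-180.0, -0.0, 88.4]
force: [0.1, -0.3, -0.1]
opening: 0.0855
gripper_force: 0.0
```

Emit:
send_rows --plan '[{"slide":[0,0,0.1],"dr":[0,0,0]},{"slide":[0,0,0.3],"dr":[0,0,0]},{"slide":[0,0,0.5],"dr":[0,0,0]},{"slide":[0,0,0.75],"dr":[0,0,0]},{"slide":[0,0,0.95],"dr":[0,0,0]},{"slide":[0,0,1.0],"dr":[0,0,0]},{"slide":[0,0,1.0],"dr":[0,0,0]}]'

```text
time_s: 15.63
ee_pos: [0.6356, -0.1924, 0.215]
ee_rot: [179.6, 0.1, 88.5]
force: [0.1, -0.8, -0.1]
opening: 0.0853
gripper_force: 0.0
```

Emit:
send_rows --plan '[{"slide":[-0.06,0.2,0.07],"dr":[0,0,-0.003]},{"slide":[-0.12,0.4,0.15],"dr":[0,0,-0.006]},{"slide":[-0.18,0.6,0.2],"dr":[0,0,-0.009]},{"slide":[-0.24,0.8,0.25],"dr":[0,0,-0.0125]},{"slide":[-0.3,1,0.25],"dr":[0,0,-0.0125]},{"slide":[-0.3,1,0.25],"dr":[0,0,-0.0125]}]'

```text
time_s: 16.13
ee_pos: [0.5858, -0.0368, 0.246]
ee_rot: [-179.8, -0.2, 84.1]
force: [0.1, -0.1, -0.5]
opening: 0.0859
gripper_force: 0.0
```

Emit:
send_rows --plan '[{"slide":[-0.06,0.2,0],"dr":[0,0,0]},{"slide":[-0.12,0.4,0],"dr":[0,0,0]},{"slide":[-0.18,0.6,0],"dr":[0,0,0]},{"slide":[-0.24,0.8,0],"dr":[0,0,0]},{"slide":[-0.3,1,0],"dr":[0,0,0]},{"slide":[-0.3,1,0],"dr":[0,0,0]}]'

```text
time_s: 16.63
ee_pos: [0.5406, 0.1124, 0.2453]
ee_rot: [-179.7, -0.1, 84.2]
force: [0.5, 0.4, 0.7]
opening: 0.0853
gripper_force: 0.0
```

Emit:
send_rows --plan '[{"slide":[-0.06,0.2,0],"dr":[0,0,0]},{"slide":[-0.12,0.4,0],"dr":[0,0,0]},{"slide":[-0.18,0.6,0],"dr":[0,0,0]},{"slide":[-0.24,0.8,0],"dr":[0,0,0]},{"slide":[-0.27,0.91,0],"dr":[0,0,0]},{"slide":[-0.27,0.91,0],"dr":[0,0,0]},{"slide":[-0.27,0.91,0],"dr":[0,0,0]}]'

```text
time_s: 17.22
ee_pos: [0.5021, 0.2447, 0.2459]
ee_rot: [-179.9, 0.1, 84.1]
force: [0.6, -0.5, -0.4]
opening: 0.0854
gripper_force: 0.0
```

```bash
python3 - <<'E'
from h import *
for c in("wrist","top"):
    s=bot.state(); p,d,K=cap(c); W=cloud(d,K); t=s['ee_pos']
    if c=='wrist': print(t,s['ee_rot'].round(1)); save(np.clip(p*1.6,0,255).astype(np.uint8),'w4.png')
    else: save(p[80:320,100:520],'t4.png')
    for n,a,z in(('near',(.502,.245),.125),('far',(.611,.233),.125),('block',(.604,.165),.125),('canB',(.631,-.252),.101),('canA',(.633,-.192),.101)):
        q,xy,r=topfit(W,d,a,.031,z-.01,z+.01)
        if len(q): bb=cv2.minAreaRect(q[:,:2].astype(np.float32)); print(c,n,len(q),xy.round(4),round(r,4),q.mean(0).round(4),np.round(bb[0],4),round(bb[2],1))
    q,_,_=topfit(W,d,(.5535,.2055),.2,.1,.116); bb=cv2.minAreaRect(q[:,:2].astype(np.float32)); print('rack',len(q),bb)
E
```

```text
[0.50207443 0.24468566 0.24586185] [-1.799e+02  1.000e-01  8.410e+01]
wrist near 1822 [0.5016 0.246 ] 0.0233 [0.5017 0.2474 0.1245] [0.502  0.2465] 86.9
wrist far 1921 [0.6104 0.2346] 0.0232 [0.6093 0.236  0.1242] [0.6104 0.2345] 46.5
wrist block 449 [0.6032 0.1653] 0.0268 [0.61   0.1734 0.1224] [0.6033 0.1658] 85.3
rack 7621 ((0.5527768135070801, 0.20491278171539307), (0.1410631686449051, 0.21051324903964996), 84.0255126953125)
top near 277 [0.5009 0.248 ] 0.0257 [0.5014 0.2444 0.1241] [0.5018 0.2453] 61.7
top far 264 [0.6109 0.2341] 0.0233 [0.6104 0.2332 0.1244] [0.6105 0.2335] 78.3
top block 226 [0.6036 0.1642] 0.0261 [0.6032 0.1642 0.1242] [0.6034 0.1646] 83.7
top canB 323 [ 0.6307 -0.2524] 0.0261 [ 0.6303 -0.2519  0.1003] [ 0.6311 -0.2525] 68.3
top canA 104 [ 0.6344 -0.1713] 0.0211 [ 0.6343 -0.1721  0.1003] [ 0.6344 -0.1722] 89.8
rack 1265 ((0.5529017448425293, 0.20544281601905823), (0.1419091671705246, 0.20975227653980255), 84.11753845214844)
```

View pics/w4.png

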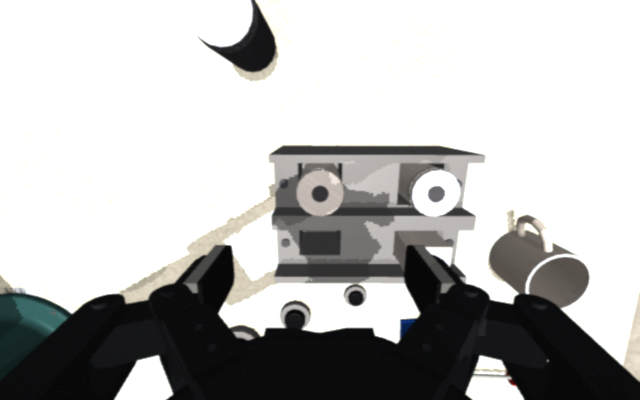

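The wrist view shows both sleeves, with the near one centred between the fingers. The top camera suggests canA moved along the tray, so I check that.

```bash
python3 - <<'E'
from h import *
p,d,K=cap("top"); W=cloud(d,K)
q,xy,r=topfit(W,d,(.636,-.14),.07,.09,.11); q=q[q[:,1]>-.22]; print(len(q),q.min(0),q.max(0),np.median(q,0),cv2.minEnclosingCircle(q[:,:2].astype(np.float32)))
a=np.clip(p[130:230,270:470].astype(float)*1.5,0,255).astype(np.uint8); save(cv2.resize(a,None,fx=3.5,fy=3.5,interpolation=cv2.INTER_CUBIC),'t5.png')
E
```

```text
321 [ 0.60979872 -0.18143468  0.09000286] [ 0.66013298 -0.13224953  0.10894462] [ 0.63428323 -0.15763909  0.10050743] ((0.6352164149284363, -0.1578880101442337), 0.026179417967796326)
```

View pics/t5.png

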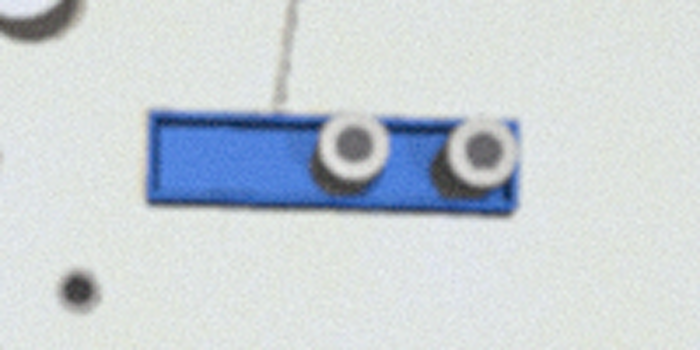

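canA was nudged about 3 cm within the tray and still stands upright at y = -0.158 (crop row 145, col 350). The gap between the canisters is now 42 mm, which fits the block. Both sleeves fit on the open side, at y = -0.099 and y = -0.043. First I take the near sleeve.

Emit:
send_rows --plan '[{"slide":[-0.002,0.009,-0.12],"dr":[0,0,0]},{"slide":[-0.002,0.009,-0.28],"dr":[0,0,0]},{"slide":[-0.002,0.009,-0.44],"dr":[0,0,0]},{"slide":[-0.002,0.009,-0.58],"dr":[0,0,0]},{"slide":[-0.002,0.009,-0.68],"dr":[0,0,0]},{"slide":[-0.002,0.009,-0.7],"dr":[0,0,0]},{"slide":[-0.002,0.009,-0.7],"dr":[0,0,0]}]'

```text
time_s: 17.95
ee_pos: [0.5017, 0.2447, 0.1412]
ee_rot: [-179.8, 0.1, 83.9]
force: [-0.2, 0.4, 0.9]
opening: 0.0854
gripper_force: 0.0
```

Emit:
send_rows --plan '[{"slide":[0,0,-0.08],"dr":[0,0,0]},{"slide":[0,0,-0.16],"dr":[0,0,0]},{"slide":[0,0,-0.24],"dr":[0,0,0]},{"slide":[0,0,-0.3],"dr":[0,0,0]},{"slide":[0,0,-0.34],"dr":[0,0,0]},{"slide":[0,0,-0.34],"dr":[0,0,0]},{"slide":[0,0,-0.34],"dr":[0,0,0]}]'

```text
time_s: 18.53
ee_pos: [0.502, 0.2462, 0.0911]
ee_rot: [-179.9, 0.0, 84.0]
force: [0.1, 0.4, 0.7]
opening: 0.0853
gripper_force: 0.0
```

Emit:
send_rows --plan '[{"slide":[0,0,0],"dr":[0,0,0]},{"slide":[0,0,0],"dr":[0,0,0]},{"slide":[0,0,0],"dr":[0,0,0]},{"slide":[0,0,0],"dr":[0,0,0]},{"slide":[0,0,0],"dr":[0,0,0]},{"slide":[0,0,0],"dr":[0,0,0]},{"slide":[0,0,0],"dr":[0,0,0]},{"slide":[0,0,0],"dr":[0,0,0]}]' --jaw 1

```text
time_s: 19.2
ee_pos: [0.5032, 0.2468, 0.0928]
ee_rot: [179.9, -0.1, 83.9]
force: [0.5, 0.5, 4.6]
opening: 0.045
gripper_force: 62.5
```

Emit:
send_rows --plan '[{"slide":[0,0,0.06],"dr":[0,0,0]},{"slide":[0,0,0.14],"dr":[0,0,0]},{"slide":[0,0,0.24],"dr":[0,0,0]},{"slide":[0,0,0.34],"dr":[0,0,0]},{"slide":[0,0,0.44],"dr":[0,0,0]},{"slide":[0,0,0.54],"dr":[0,0,0]},{"slide":[0,0,0.6],"dr":[0,0,0]},{"slide":[0,0,0.6],"dr":[0,0,0]}]'

```text
time_s: 19.87
ee_pos: [0.5029, 0.2466, 0.1837]
ee_rot: [179.9, -0.1, 83.9]
force: [0.6, 0.8, -4.5]
opening: 0.0443
gripper_force: 63.8
```

Emit:
send_rows --plan '[{"slide":[0,0,0.1],"dr":[0,0,0]},{"slide":[0,0,0.22],"dr":[0,0,0]},{"slide":[0,0,0.34],"dr":[0,0,0]},{"slide":[0,0,0.46],"dr":[0,0,0]},{"slide":[0,0,0.54],"dr":[0,0,0]},{"slide":[0,0,0.54],"dr":[0,0,0]},{"slide":[0,0,0.54],"dr":[0,0,0]}]'

```text
time_s: 20.45
ee_pos: [0.5023, 0.2463, 0.2624]
ee_rot: [-180.0, 0.0, 84.0]
force: [-0.3, -0.0, -5.4]
opening: 0.0444
gripper_force: 63.9
```

Emit:
send_rows --plan '[{"slide":[0.04,-0.1,0],"dr":[0,0,0]},{"slide":[0.1,-0.25,0],"dr":[0,0,0]},{"slide":[0.16,-0.42,0],"dr":[0,0,0.003]},{"slide":[0.23,-0.6,0],"dr":[0,0,0.006]},{"slide":[0.31,-0.8,0],"dr":[0,0,0.009]},{"slide":[0.39,-1,0],"dr":[0,0,0.0122]}]'

```text
time_s: 20.95
ee_pos: [0.5597, 0.095, 0.2601]
ee_rot: [-179.8, 0.0, 88.4]
force: [-0.2, 0.3, -6.1]
opening: 0.0445
gripper_force: 63.7
```

Emit:
send_rows --plan '[{"slide":[0.08,-0.2,0],"dr":[0,0,0]},{"slide":[0.16,-0.4,0],"dr":[0,0,0]},{"slide":[0.24,-0.6,0],"dr":[0,0,0]},{"slide":[0.31,-0.8,0],"dr":[0,0,0]},{"slide":[0.36,-0.92,0],"dr":[0,0,0]},{"slide":[0.39,-1,0],"dr":[0,0,0]},{"slide":[0.39,-1,0],"dr":[0,0,0]}]'

```text
time_s: 21.53
ee_pos: [0.6191, -0.0562, 0.2603]
ee_rot: [-179.8, 0.0, 88.2]
force: [-0.6, 0.4, -5.3]
opening: 0.0443
gripper_force: 63.7
```

Emit:
send_rows --plan '[{"slide":[0.05,-0.1,0],"dr":[0,0,0]},{"slide":[0.08,-0.2,0],"dr":[0,0,0]},{"slide":[0.11,-0.27,-0.1],"dr":[0,0,0]},{"slide":[0.11,-0.3,-0.2],"dr":[0,0,0]},{"slide":[0.11,-0.3,-0.3],"dr":[0,0,0]},{"slide":[0.11,-0.3,-0.4],"dr":[0,0,0]},{"slide":[0.11,-0.3,-0.4],"dr":[0,0,0]},{"slide":[0.11,-0.3,-0.4],"dr":[0,0,0]}]'

```text
time_s: 22.2
ee_pos: [0.6344, -0.0984, 0.2002]
ee_rot: [-179.7, -0.0, 88.4]
force: [-0.5, 0.8, -5.2]
opening: 0.0447
gripper_force: 63.5
```

```bash
cat > chk.py <<'E'
from h import *
for c in("wrist","top"):
    s=bot.state(); p,d,K=cap(c); W=cloud(d,K); t=s['ee_pos']
    if c=='wrist': print(t,s['ee_rot'].round(1),s['force'].round(1))
    m=(d>0)&(abs(W[...,0]-.634)<.045)&(abs(W[...,1]+.148)<.15)&(W[...,2]>.09)&(W[...,2]<.132)
    n,lab,st,_=cv2.connectedComponentsWithStats(m.astype(np.uint8))
    for i in range(1,n):
        if st[i,4]>40:
            q=W[lab==i]; (x,y),r=cv2.minEnclosingCircle(q[:,:2].astype(np.float32)); print(c,st[i,4],np.round([x,y,r],4),'x',q[:,0].min().round(4),q[:,0].max().round(4),'y',q[:,1].min().round(4),q[:,1].max().round(4),'z',np.median(q[:,2]).round(4))
    trayrel(W,d,np.arange(-.2,.0,.04))
E
python3 chk.py
```

```text
[ 0.63441339 -0.09838671  0.20020874] [-179.7   -0.    88.4] [-0.5  0.8 -5.2]
wrist 178 [ 0.634  -0.0884  0.0203] x 0.6139 0.6541 y -0.0908 -0.0761 z 0.1219
wrist 197 [ 0.6308 -0.2378  0.0214] x 0.6094 0.6521 y -0.2386 -0.2276 z 0.1
tray y -0.12 99 [0.6014 0.6693] c 0.6353
tray y -0.08 235 [0.6017 0.6713] c 0.6365
tray y -0.04 253 [0.6029 0.6721] c 0.6375
top 309 [ 0.6347 -0.1581  0.0262] x 0.6101 0.6608 y -0.1817 -0.1323 z 0.1006
top 328 [ 0.6314 -0.2528  0.0265] x 0.6051 0.6557 y -0.2777 -0.2265 z 0.1002
tray y -0.16 21 [0.6002 0.6116] c 0.6059
tray y -0.12 23 [0.6001 0.6062] c 0.6032
tray y -0.08 26 [0.6015 0.6718] c 0.6367
```

Emit:
send_rows --plan '[{"slide":[0.009,-0.005,-0.1],"dr":[0,0,0]},{"slide":[0.009,-0.005,-0.22],"dr":[0,0,0]},{"slide":[0.009,-0.005,-0.34],"dr":[0,0,0]},{"slide":[0.009,-0.005,-0.46],"dr":[0,0,0]},{"slide":[0.009,-0.005,-0.56],"dr":[0,0,0]},{"slide":[0.009,-0.005,-0.63],"dr":[0,0,0]},{"slide":[0.009,-0.005,-0.67],"dr":[0,0,0]},{"slide":[0.009,-0.005,-0.67],"dr":[0,0,0]}]'

```text
time_s: 22.97
ee_pos: [0.6368, -0.0993, 0.1015]
ee_rot: [-179.9, -0.0, 88.4]
force: [-0.5, -0.3, -5.7]
opening: 0.0446
gripper_force: 63.9
```

Emit:
send_rows --plan '[{"slide":[0,0,-0.01],"dr":[0,0,0]},{"slide":[0,0,-0.02],"dr":[0,0,0]},{"slide":[0,0,-0.03],"dr":[0,0,0]},{"slide":[0,0,-0.03],"dr":[0,0,0]},{"slide":[0,0,-0.03],"dr":[0,0,0]}]'

```text
time_s: 23.38
ee_pos: [0.6375, -0.0995, 0.0983]
ee_rot: [180.0, 0.0, 88.3]
force: [0.3, 0.1, -4.4]
opening: 0.0442
gripper_force: 63.9
```

Emit:
send_rows --plan '[{"slide":[-0.01,0,-0.01],"dr":[0,0,0]},{"slide":[-0.01,0,-0.02],"dr":[0,0,0]},{"slide":[-0.01,0,-0.03],"dr":[0,0,0]},{"slide":[-0.01,0,-0.03],"dr":[0,0,0]},{"slide":[-0.01,0,-0.03],"dr":[0,0,0]}]'

```text
time_s: 23.8
ee_pos: [0.6357, -0.0995, 0.0939]
ee_rot: [-180.0, 0.0, 88.3]
force: [-3.0, 1.2, 0.9]
opening: 0.0447
gripper_force: 64.5
```

Emit:
send_rows --plan '[{"slide":[0,0,0],"dr":[0,0,0]},{"slide":[0,0,0],"dr":[0,0,0]},{"slide":[0,0,0],"dr":[0,0,0]},{"slide":[0,0,0],"dr":[0,0,0]},{"slide":[0,0,0],"dr":[0,0,0]},{"slide":[0,0,0],"dr":[0,0,0]}]' --jaw -1

```text
time_s: 24.3
ee_pos: [0.636, -0.0995, 0.0935]
ee_rot: [180.0, 0.0, 88.3]
force: [0.7, -0.4, -0.5]
opening: 0.0855
gripper_force: 0.0
```

Emit:
send_rows --plan '[{"slide":[0,0,0.1],"dr":[0,0,0]},{"slide":[0,0,0.3],"dr":[0,0,0]},{"slide":[0,0,0.5],"dr":[0,0,0]},{"slide":[0,0,0.75],"dr":[0,0,0]},{"slide":[0,0,0.95],"dr":[0,0,0]},{"slide":[0,0,1.0],"dr":[0,0,0]},{"slide":[0,0,1.0],"dr":[0,0,0]}]'

```text
time_s: 24.88
ee_pos: [0.6382, -0.0999, 0.248]
ee_rot: [179.5, 0.1, 88.3]
force: [-0.1, 0.6, -0.3]
opening: 0.085
gripper_force: 0.0
```

Emit:
send_rows --plan '[{"slide":[-0.02,0.2,0],"dr":[0,0,-0.003]},{"slide":[-0.03,0.4,0],"dr":[0,0,-0.006]},{"slide":[-0.05,0.6,0],"dr":[0,0,-0.009]},{"slide":[-0.06,0.8,0],"dr":[0,0,-0.012]},{"slide":[-0.075,1,0],"dr":[0,0,-0.012]},{"slide":[-0.075,1,0],"dr":[0,0,-0.012]}]'

```text
time_s: 25.38
ee_pos: [0.6226, 0.0555, 0.2405]
ee_rot: [-179.7, -0.1, 84.2]
force: [-0.0, 0.4, -0.5]
opening: 0.0856
gripper_force: 0.0
```

Emit:
send_rows --plan '[{"slide":[-0.02,0.2,0],"dr":[0,0,0]},{"slide":[-0.03,0.4,0],"dr":[0,0,0]},{"slide":[-0.05,0.6,0],"dr":[0,0,0]},{"slide":[-0.06,0.8,0],"dr":[0,0,0]},{"slide":[-0.075,1,0],"dr":[0,0,0]},{"slide":[-0.075,1,0],"dr":[0,0,0]}]'

```text
time_s: 25.88
ee_pos: [0.6116, 0.2049, 0.2407]
ee_rot: [-179.8, -0.1, 84.2]
force: [0.3, -0.6, 0.1]
opening: 0.0857
gripper_force: 0.0
```

Emit:
send_rows --plan '[{"slide":[-0.015,0.15,0],"dr":[0,0,0]},{"slide":[-0.015,0.23,0],"dr":[0,0,0]},{"slide":[-0.015,0.23,0],"dr":[0,0,0]},{"slide":[-0.015,0.23,0],"dr":[0,0,0]},{"slide":[-0.015,0.23,0],"dr":[0,0,0]}]'

```text
time_s: 26.3
ee_pos: [0.6109, 0.2339, 0.2425]
ee_rot: [-179.9, 0.1, 84.0]
force: [-0.8, -1.0, -0.3]
opening: 0.0851
gripper_force: 0.0
```

```bash
python3 chk.py; python3 - <<'E'
from h import *
p,d,K=cap("wrist"); W=cloud(d,K)
for n,a,z in(('far',(.611,.233),.125),('block',(.604,.165),.125)):
    q,xy,r=topfit(W,d,a,.033,z-.01,z+.01)
    if len(q): print(n,len(q),xy.round(4),round(r,4),q.mean(0).round(4),cv2.minAreaRect(q[:,:2].astype(np.float32)))
E
```

```text
[0.61092034 0.23386456 0.24254426] [-1.799e+02  1.000e-01  8.400e+01] [-0.8 -1.  -0.3]
top 289 [ 0.6345 -0.1002  0.0233] x 0.6115 0.6573 y -0.1231 -0.0772 z 0.125
top 323 [ 0.635  -0.1578  0.0266] x 0.61 0.6608 y -0.1821 -0.1322 z 0.1003
top 325 [ 0.6314 -0.2521  0.0266] x 0.6054 0.6551 y -0.2772 -0.2265 z 0.1002
tray y -0.2 37 [0.5978 0.6664] c 0.6321
tray y -0.12 34 [0.6    0.6689] c 0.6344
tray y -0.08 37 [0.6029 0.6719] c 0.6374
tray y -0.04 39 [0.6029 0.6726] c 0.6378
far 1852 [0.611  0.2346] 0.0232 [0.6111 0.2359 0.1245] ((0.6112084984779358, 0.2349139302968979), (0.04562985897064209, 0.045173756778240204), 87.255859375)
block 1413 [0.6036 0.165 ] 0.0268 [0.6039 0.1671 0.1241] ((0.6036099195480347, 0.1650370955467224), (0.030906276777386665, 0.0459144301712513), 84.36519622802734)
```

Emit:
send_rows --plan '[{"slide":[0.001,0.006,-0.12],"dr":[0,0,0]},{"slide":[0.001,0.006,-0.28],"dr":[0,0,0]},{"slide":[0.001,0.006,-0.44],"dr":[0,0,0]},{"slide":[0.001,0.006,-0.58],"dr":[0,0,0]},{"slide":[0.001,0.006,-0.68],"dr":[0,0,0]},{"slide":[0.001,0.006,-0.7],"dr":[0,0,0]},{"slide":[0.001,0.006,-0.7],"dr":[0,0,0]}]'

```text
time_s: 27.03
ee_pos: [0.6102, 0.2349, 0.1368]
ee_rot: [-179.8, 0.1, 84.0]
force: [0.1, 0.9, -0.4]
opening: 0.0855
gripper_force: 0.0
```

Emit:
send_rows --plan '[{"slide":[0,0,-0.08],"dr":[0,0,0]},{"slide":[0,0,-0.16],"dr":[0,0,0]},{"slide":[0,0,-0.24],"dr":[0,0,0]},{"slide":[0,0,-0.3],"dr":[0,0,0]},{"slide":[0,0,-0.31],"dr":[0,0,0]},{"slide":[0,0,-0.31],"dr":[0,0,0]},{"slide":[0,0,-0.31],"dr":[0,0,0]}]'

```text
time_s: 27.62
ee_pos: [0.6112, 0.236, 0.0917]
ee_rot: [-180.0, 0.0, 84.0]
force: [-0.0, -0.1, -0.9]
opening: 0.0855
gripper_force: 0.0
```

Emit:
send_rows --plan '[{"slide":[0,0,0],"dr":[0,0,0]},{"slide":[0,0,0],"dr":[0,0,0]},{"slide":[0,0,0],"dr":[0,0,0]},{"slide":[0,0,0],"dr":[0,0,0]},{"slide":[0,0,0],"dr":[0,0,0]},{"slide":[0,0,0],"dr":[0,0,0]},{"slide":[0,0,0],"dr":[0,0,0]},{"slide":[0,0,0],"dr":[0,0,0]}]' --jaw 1

```text
time_s: 28.28
ee_pos: [0.612, 0.2362, 0.0928]
ee_rot: [179.9, -0.0, 84.0]
force: [1.8, -0.8, 6.1]
opening: 0.0446
gripper_force: 61.9
```

Emit:
send_rows --plan '[{"slide":[0,0,0.06],"dr":[0,0,0]},{"slide":[0,0,0.14],"dr":[0,0,0]},{"slide":[0,0,0.24],"dr":[0,0,0]},{"slide":[0,0,0.34],"dr":[0,0,0]},{"slide":[0,0,0.44],"dr":[0,0,0]},{"slide":[0,0,0.54],"dr":[0,0,0]},{"slide":[0,0,0.6],"dr":[0,0,0]},{"slide":[0,0,0.6],"dr":[0,0,0]}]'

```text
time_s: 28.95
ee_pos: [0.6115, 0.2361, 0.1832]
ee_rot: [179.9, -0.0, 84.0]
force: [-0.3, 0.4, -2.9]
opening: 0.0446
gripper_force: 63.8
```

Emit:
send_rows --plan '[{"slide":[0,0,0.1],"dr":[0,0,0]},{"slide":[0,0,0.22],"dr":[0,0,0]},{"slide":[0,0,0.34],"dr":[0,0,0]},{"slide":[0,0,0.46],"dr":[0,0,0]},{"slide":[0,0,0.54],"dr":[0,0,0]},{"slide":[0,0,0.54],"dr":[0,0,0]},{"slide":[0,0,0.54],"dr":[0,0,0]}]'

```text
time_s: 29.53
ee_pos: [0.611, 0.2359, 0.2623]
ee_rot: [-180.0, 0.0, 84.0]
force: [0.3, -0.3, -4.2]
opening: 0.0443
gripper_force: 63.8
```

Emit:
send_rows --plan '[{"slide":[0.01,-0.1,0],"dr":[0,0,0]},{"slide":[0.02,-0.25,0],"dr":[0,0,0]},{"slide":[0.04,-0.42,0],"dr":[0,0,0.003]},{"slide":[0.06,-0.6,0],"dr":[0,0,0.006]},{"slide":[0.08,-0.8,0],"dr":[0,0,0.009]},{"slide":[0.09,-1,0],"dr":[0,0,0.0122]}]'

```text
time_s: 30.03
ee_pos: [0.6235, 0.084, 0.2602]
ee_rot: [-179.8, 0.1, 88.5]
force: [0.8, -0.5, -3.5]
opening: 0.0442
gripper_force: 63.7
```

Emit:
send_rows --plan '[{"slide":[0.02,-0.2,0],"dr":[0,0,0]},{"slide":[0.04,-0.4,0],"dr":[0,0,0]},{"slide":[0.06,-0.6,0],"dr":[0,0,0]},{"slide":[0.08,-0.75,0],"dr":[0,0,0]},{"slide":[0.08,-0.83,0],"dr":[0,0,0]},{"slide":[0.08,-0.86,0],"dr":[0,0,0]},{"slide":[0.08,-0.86,0],"dr":[0,0,0]},{"slide":[0.08,-0.86,0],"dr":[0,0,0]}]'

```text
time_s: 30.7
ee_pos: [0.6361, -0.0423, 0.2619]
ee_rot: [-179.9, -0.1, 88.4]
force: [0.4, 0.3, -3.6]
opening: 0.0448
gripper_force: 63.7
```

Emit:
send_rows --plan '[{"slide":[0,0,-0.1],"dr":[0,0,0]},{"slide":[0,0,-0.2],"dr":[0,0,0]},{"slide":[0,0,-0.3],"dr":[0,0,0]},{"slide":[0,0,-0.4],"dr":[0,0,0]},{"slide":[0,0,-0.4],"dr":[0,0,0]},{"slide":[0,0,-0.4],"dr":[0,0,0]}]'

```text
time_s: 31.2
ee_pos: [0.6356, -0.0414, 0.2015]
ee_rot: [-179.8, -0.0, 88.5]
force: [0.3, -0.7, -3.9]
opening: 0.0448
gripper_force: 63.7
```

```bash
python3 chk.py
```

```text
[ 0.63559204 -0.041407    0.20153054] [-179.8   -0.    88.5] [ 0.3 -0.7 -3.9]
wrist 184 [ 0.6356 -0.0331  0.0206] x 0.6151 0.656 y -0.0349 -0.0201 z 0.1234
wrist 139 [ 0.6372 -0.1704  0.0226] x 0.615 0.6593 y -0.1792 -0.1665 z 0.1006
tray y -0.08 21 [0.6687 0.671 ] c 0.6699
tray y -0.04 218 [0.6032 0.6718] c 0.6375
top 169 [ 0.6348 -0.0974  0.0228] x 0.6122 0.6574 y -0.1025 -0.0772 z 0.1249
top 307 [ 0.635  -0.1572  0.0265] x 0.6089 0.6608 y -0.1818 -0.1371 z 0.1003
top 324 [ 0.6299 -0.2533  0.0269] x 0.6051 0.6556 y -0.2779 -0.2266 z 0.1005
tray y -0.2 34 [0.5978 0.6666] c 0.6322
tray y -0.16 21 [0.6    0.6113] c 0.6056
tray y -0.08 29 [0.6026 0.6692] c 0.6359
tray y -0.04 21 [0.6027 0.6088] c 0.6058
```

Emit:
send_rows --plan '[{"slide":[0.004,-0.009,-0.1],"dr":[0,0,0]},{"slide":[0.004,-0.009,-0.22],"dr":[0,0,0]},{"slide":[0.004,-0.009,-0.34],"dr":[0,0,0]},{"slide":[0.004,-0.009,-0.46],"dr":[0,0,0]},{"slide":[0.004,-0.009,-0.56],"dr":[0,0,0]},{"slide":[0.004,-0.009,-0.63],"dr":[0,0,0]},{"slide":[0.004,-0.009,-0.68],"dr":[0,0,0]},{"slide":[0.004,-0.009,-0.68],"dr":[0,0,0]}]'

```text
time_s: 31.97
ee_pos: [0.6367, -0.0442, 0.0998]
ee_rot: [-179.9, -0.0, 88.4]
force: [-0.8, -0.5, -4.1]
opening: 0.0446
gripper_force: 63.8
```

Emit:
send_rows --plan '[{"slide":[0,0,-0.01],"dr":[0,0,0]},{"slide":[0,0,-0.02],"dr":[0,0,0]},{"slide":[0,0,-0.03],"dr":[0,0,0]},{"slide":[0,0,-0.04],"dr":[0,0,0]},{"slide":[0,0,-0.04],"dr":[0,0,0]},{"slide":[0,0,-0.04],"dr":[0,0,0]}]'

```text
time_s: 32.47
ee_pos: [0.6373, -0.0444, 0.095]
ee_rot: [180.0, 0.0, 88.4]
force: [0.1, 1.1, -3.7]
opening: 0.0444
gripper_force: 63.8
```

Emit:
send_rows --plan '[{"slide":[0,0,-0.005],"dr":[0,0,0]},{"slide":[0,0,-0.01],"dr":[0,0,0]},{"slide":[0,0,-0.015],"dr":[0,0,0]},{"slide":[0,0,-0.015],"dr":[0,0,0]}]'

```text
time_s: 32.8
ee_pos: [0.6376, -0.0445, 0.0938]
ee_rot: [180.0, 0.0, 88.4]
force: [-2.5, 0.0, 5.3]
opening: 0.0443
gripper_force: 64.6
```

Emit:
send_rows --plan '[{"slide":[0,0,0],"dr":[0,0,0]},{"slide":[0,0,0],"dr":[0,0,0]},{"slide":[0,0,0],"dr":[0,0,0]},{"slide":[0,0,0],"dr":[0,0,0]},{"slide":[0,0,0],"dr":[0,0,0]},{"slide":[0,0,0],"dr":[0,0,0]}]' --jaw -1

```text
time_s: 33.3
ee_pos: [0.6373, -0.0444, 0.0924]
ee_rot: [-180.0, -0.0, 88.4]
force: [-0.2, 0.2, -1.3]
opening: 0.085
gripper_force: 0.0
```

Emit:
send_rows --plan '[{"slide":[0,0,0.1],"dr":[0,0,0]},{"slide":[0,0,0.3],"dr":[0,0,0]},{"slide":[0,0,0.5],"dr":[0,0,0]},{"slide":[0,0,0.75],"dr":[0,0,0]},{"slide":[0,0,0.95],"dr":[0,0,0]},{"slide":[0,0,1.0],"dr":[0,0,0]},{"slide":[0,0,1.0],"dr":[0,0,0]}]'

```text
time_s: 33.88
ee_pos: [0.6396, -0.0446, 0.2471]
ee_rot: [179.5, 0.0, 88.4]
force: [0.2, -0.2, 0.2]
opening: 0.0859
gripper_force: 0.0
```

Emit:
send_rows --plan '[{"slide":[-0.03,0.2,0],"dr":[0,0,-0.003]},{"slide":[-0.06,0.4,0],"dr":[0,0,-0.006]},{"slide":[-0.1,0.6,0],"dr":[0,0,-0.009]},{"slide":[-0.13,0.8,0],"dr":[0,0,-0.012]},{"slide":[-0.16,1,0],"dr":[0,0,-0.012]},{"slide":[-0.16,1,0],"dr":[0,0,-0.012]}]'

```text
time_s: 34.38
ee_pos: [0.6109, 0.1104, 0.2397]
ee_rot: [-179.7, -0.1, 84.3]
force: [-0.5, -0.3, -0.2]
opening: 0.0852
gripper_force: 0.0
```

Emit:
send_rows --plan '[{"slide":[-0.03,0.2,0],"dr":[0,0,0]},{"slide":[-0.05,0.34,0],"dr":[0,0,0]},{"slide":[-0.063,0.4,0],"dr":[0,0,0]},{"slide":[-0.063,0.4,0],"dr":[0,0,0]},{"slide":[-0.063,0.4,0],"dr":[0,0,0]},{"slide":[-0.063,0.4,0],"dr":[0,0,0]},{"slide":[-0.063,0.4,0],"dr":[0,0,0]}]'

```text
time_s: 34.97
ee_pos: [0.604, 0.1642, 0.2422]
ee_rot: [-180.0, 0.0, 84.0]
force: [-0.3, 0.5, -1.2]
opening: 0.0855
gripper_force: 0.0
```

```bash
python3 chk.py; python3 - <<'E'
from h import *
p,d,K=cap("wrist"); W=cloud(d,K)
q,xy,r=topfit(W,d,(.604,.165),.033,.115,.135); print(len(q),cv2.minAreaRect(q[:,:2].astype(np.float32)))
E
```

```text
[0.60397929 0.16423704 0.24220361] [-180.    0.   84.] [-0.3  0.5 -1.2]
tray y -0.04 171 [0.6025 0.6713] c 0.6369
top 284 [ 0.6372 -0.0458  0.0233] x 0.6145 0.6605 y -0.0671 -0.0238 z 0.1254
top 285 [ 0.6345 -0.0997  0.0234] x 0.612 0.6576 y -0.123 -0.0772 z 0.1251
top 322 [ 0.6355 -0.1572  0.0267] x 0.6091 0.6612 y -0.1817 -0.132 z 0.1002
top 327 [ 0.6304 -0.253   0.0266] x 0.6052 0.6558 y -0.2778 -0.2265 z 0.1003
tray y -0.2 42 [0.5979 0.6665] c 0.6322
tray y -0.16 21 [0.6001 0.6115] c 0.6058
tray y -0.12 29 [0.6001 0.6695] c 0.6348
tray y -0.08 41 [0.6016 0.6717] c 0.6367
tray y -0.04 24 [0.6027 0.6196] c 0.6112
1595 ((0.6036560535430908, 0.1649012714624405), (0.030032524839043617, 0.045907340943813324), 83.68951416015625)
```

Emit:
send_rows --plan '[{"slide":[0,0.003,-0.12],"dr":[0,0,0]},{"slide":[0,0.003,-0.28],"dr":[0,0,0]},{"slide":[0,0.003,-0.44],"dr":[0,0,0]},{"slide":[0,0.003,-0.58],"dr":[0,0,0]},{"slide":[0,0.003,-0.68],"dr":[0,0,0]},{"slide":[0,0.003,-0.7],"dr":[0,0,0]},{"slide":[0,0.003,-0.7],"dr":[0,0,0]}]'

```text
time_s: 35.7
ee_pos: [0.6028, 0.1654, 0.1361]
ee_rot: [-179.8, 0.1, 84.1]
force: [-0.3, -0.1, 0.6]
opening: 0.0852
gripper_force: 0.0
```

Emit:
send_rows --plan '[{"slide":[0,0,-0.08],"dr":[0,0,0]},{"slide":[0,0,-0.16],"dr":[0,0,0]},{"slide":[0,0,-0.24],"dr":[0,0,0]},{"slide":[0,0,-0.3],"dr":[0,0,0]},{"slide":[0,0,-0.31],"dr":[0,0,0]},{"slide":[0,0,-0.31],"dr":[0,0,0]},{"slide":[0,0,-0.31],"dr":[0,0,0]}]'

```text
time_s: 36.28
ee_pos: [0.6038, 0.1661, 0.0909]
ee_rot: [-180.0, 0.0, 84.1]
force: [0.8, -1.0, 0.1]
opening: 0.0854
gripper_force: 0.0
```

Emit:
send_rows --plan '[{"slide":[0,0,0],"dr":[0,0,0]},{"slide":[0,0,0],"dr":[0,0,0]},{"slide":[0,0,0],"dr":[0,0,0]},{"slide":[0,0,0],"dr":[0,0,0]},{"slide":[0,0,0],"dr":[0,0,0]},{"slide":[0,0,0],"dr":[0,0,0]},{"slide":[0,0,0],"dr":[0,0,0]},{"slide":[0,0,0],"dr":[0,0,0]}]' --jaw 1

```text
time_s: 36.95
ee_pos: [0.6046, 0.1662, 0.092]
ee_rot: [179.9, -0.0, 84.1]
force: [1.3, -0.3, 4.5]
opening: 0.0455
gripper_force: 63.1
```

Emit:
send_rows --plan '[{"slide":[0,0,0.06],"dr":[0,0,0]},{"slide":[0,0,0.14],"dr":[0,0,0]},{"slide":[0,0,0.24],"dr":[0,0,0]},{"slide":[0,0,0.34],"dr":[0,0,0]},{"slide":[0,0,0.44],"dr":[0,0,0]},{"slide":[0,0,0.54],"dr":[0,0,0]},{"slide":[0,0,0.6],"dr":[0,0,0]},{"slide":[0,0,0.6],"dr":[0,0,0]}]'

```text
time_s: 37.62
ee_pos: [0.6039, 0.1662, 0.1821]
ee_rot: [180.0, -0.0, 84.1]
force: [0.3, -0.7, -4.3]
opening: 0.0452
gripper_force: 65.9
```

Emit:
send_rows --plan '[{"slide":[0,0,0.1],"dr":[0,0,0]},{"slide":[0,0,0.22],"dr":[0,0,0]},{"slide":[0,0,0.34],"dr":[0,0,0]},{"slide":[0,0,0.46],"dr":[0,0,0]},{"slide":[0,0,0.54],"dr":[0,0,0]},{"slide":[0,0,0.54],"dr":[0,0,0]},{"slide":[0,0,0.54],"dr":[0,0,0]}]'

```text
time_s: 38.2
ee_pos: [0.6035, 0.1661, 0.2614]
ee_rot: [-180.0, 0.0, 84.1]
force: [-0.3, 0.7, -4.8]
opening: 0.045
gripper_force: 66.0
```

Emit:
send_rows --plan '[{"slide":[0.01,-0.1,0],"dr":[0,0,0]},{"slide":[0.02,-0.25,0],"dr":[0,0,0]},{"slide":[0.04,-0.42,0],"dr":[0,0,0.003]},{"slide":[0.06,-0.6,0],"dr":[0,0,0.006]},{"slide":[0.07,-0.8,0],"dr":[0,0,0.009]},{"slide":[0.08,-1,0],"dr":[0,0,0.012]}]'

```text
time_s: 38.7
ee_pos: [0.6144, 0.0144, 0.2594]
ee_rot: [-179.8, 0.0, 88.5]
force: [0.3, 0.0, -4.5]
opening: 0.0453
gripper_force: 65.8
```

Emit:
send_rows --plan '[{"slide":[0.02,-0.2,0],"dr":[0,0,0]},{"slide":[0.04,-0.4,0],"dr":[0,0,0]},{"slide":[0.06,-0.6,0],"dr":[0,0,0]},{"slide":[0.07,-0.8,0],"dr":[0,0,0]},{"slide":[0.08,-0.93,0],"dr":[0,0,0]},{"slide":[0.08,-1,0],"dr":[0,0,0]}]'

```text
time_s: 39.2
ee_pos: [0.6264, -0.1372, 0.2594]
ee_rot: [-179.8, 0.0, 88.3]
force: [0.1, 0.3, -4.8]
opening: 0.045
gripper_force: 65.7
```

Emit:
send_rows --plan '[{"slide":[0.01,-0.15,0],"dr":[0,0,0]},{"slide":[0.02,-0.3,0],"dr":[0,0,0]},{"slide":[0.03,-0.4,0],"dr":[0,0,0]},{"slide":[0.03,-0.465,0],"dr":[0,0,0]},{"slide":[0.03,-0.465,0],"dr":[0,0,0]},{"slide":[0.03,-0.465,-0.1],"dr":[0,0,0]},{"slide":[0.03,-0.465,-0.2],"dr":[0,0,0]},{"slide":[0.03,-0.465,-0.2],"dr":[0,0,0]}]'

```text
time_s: 39.87
ee_pos: [0.6301, -0.2016, 0.2279]
ee_rot: [-179.6, -0.2, 88.5]
force: [-1.3, 0.5, -5.7]
opening: 0.0456
gripper_force: 65.6
```

```bash
cat >> chk.py <<'E'
    if c=="wrist": save(p,'w_%d.png'%(s['time_s']*10))
E
python3 chk.py; python3 - <<'E'
from h import *
p,d,K=cap("wrist"); s=bot.state(); W=cloud(d,K); t=s['ee_pos']; print(t)
q,xy,r=topfit(W,d,t[:2],.035,t[2]+.025,t[2]+.04); print(len(q),q[:,2].mean(),cv2.minAreaRect(q[:,:2].astype(np.float32)))
E
```

```text
[ 0.6301238  -0.20155397  0.22792906] [-179.6   -0.2   88.5] [-1.3  0.5 -5.7]
wrist 4999 [ 0.6366 -0.082   0.0417] x 0.6121 0.6599 y -0.1234 -0.0461 z 0.1258
wrist 2416 [ 0.6353 -0.158   0.0262] x 0.6099 0.6605 y -0.1837 -0.1327 z 0.1009
tray y -0.2 184 [0.5978 0.6675] c 0.6327
tray y -0.16 153 [0.5986 0.6686] c 0.6336
tray y -0.12 235 [0.6004 0.6695] c 0.6349
tray y -0.08 231 [0.6018 0.6713] c 0.6366
tray y -0.04 272 [0.6028 0.672 ] c 0.6374
top 283 [ 0.6373 -0.0453  0.0237] x 0.6145 0.6606 y -0.0672 -0.0239 z 0.1251
top 284 [ 0.6344 -0.0999  0.0233] x 0.6118 0.6574 y -0.123 -0.0773 z 0.1253
top 233 [ 0.6353 -0.1575  0.0261] x 0.6094 0.6606 y -0.1742 -0.1323 z 0.1002
top 112 [ 0.6266 -0.2667  0.021 ] x 0.6063 0.6469 y -0.2772 -0.2501 z 0.1004
tray y -0.12 35 [0.6003 0.6691] c 0.6347
tray y -0.08 38 [0.6016 0.672 ] c 0.6368
tray y -0.04 27 [0.6025 0.6189] c 0.6107
[ 0.63231373 -0.20267946  0.23217398]
8281 0.2640649193070748 ((0.6323733329772949, -0.2032683938741684), (0.030942874029278755, 0.06849595159292221), 89.42768096923828)
```

Emit:
send_rows --plan '[{"slide":[0.002,-0.013,-0.05],"dr":[0,0,0]},{"slide":[0.002,-0.013,-0.12],"dr":[0,0,0]},{"slide":[0.002,-0.013,-0.2],"dr":[0,0,0]},{"slide":[0.002,-0.013,-0.25],"dr":[0,0,0]},{"slide":[0.002,-0.013,-0.25],"dr":[0,0,0]},{"slide":[0.002,-0.013,-0.25],"dr":[0,0,0]}]'

```text
time_s: 40.52
ee_pos: [0.6316, -0.2053, 0.1928]
ee_rot: [-179.8, -0.1, 88.4]
force: [0.8, -0.2, -5.0]
opening: 0.0453
gripper_force: 65.6
```

Emit:
send_rows --plan '[{"slide":[0,0,-0.06],"dr":[0,0,0]},{"slide":[0,0,-0.14],"dr":[0,0,0]},{"slide":[0,0,-0.23],"dr":[0,0,0]},{"slide":[0,0,-0.32],"dr":[0,0,0]},{"slide":[0,0,-0.4],"dr":[0,0,0]},{"slide":[0,0,-0.48],"dr":[0,0,0]},{"slide":[0,0,-0.54],"dr":[0,0,0]},{"slide":[0,0,-0.58],"dr":[0,0,0]}]'

```text
time_s: 41.18
ee_pos: [0.6316, -0.2053, 0.1052]
ee_rot: [-179.9, -0.0, 88.4]
force: [1.0, 0.1, -4.8]
opening: 0.045
gripper_force: 65.8
```

```bash
python3 chk.py
```

```text
[ 0.63159521 -0.20525819  0.10517502] [-179.9   -0.    88.4] [ 1.   0.1 -4.8]
wrist 8734 [ 0.6348 -0.1015  0.0232] x 0.6121 0.6579 y -0.1238 -0.094 z 0.1259
wrist 7754 [ 0.6354 -0.158   0.0262] x 0.6099 0.6612 y -0.1833 -0.132 z 0.1009
wrist 3535 [ 0.6307 -0.1989  0.0364] x 0.5944 0.6671 y -0.2003 -0.1905 z 0.1181
wrist 1211 [ 0.6307 -0.2534  0.0255] x 0.6053 0.656 y -0.2624 -0.2484 z 0.101
tray y -0.2 461 [0.5978 0.6676] c 0.6327
tray y -0.16 127 [0.5989 0.669 ] c 0.634
tray y -0.12 721 [0.6005 0.67  ] c 0.6353
top 282 [ 0.6372 -0.046   0.0232] x 0.6141 0.66 y -0.0672 -0.0238 z 0.125
top 287 [ 0.6347 -0.1     0.0231] x 0.6123 0.6577 y -0.123 -0.0773 z 0.1245
top 196 [ 0.6357 -0.157   0.0258] x 0.6108 0.6605 y -0.1694 -0.1321 z 0.1004
top 131 [ 0.6255 -0.2565  0.025 ] x 0.6052 0.6417 y -0.2776 -0.236 z 0.1004
tray y -0.12 32 [0.6006 0.6687] c 0.6346
tray y -0.08 37 [0.6017 0.6719] c 0.6368
tray y -0.04 27 [0.6028 0.6195] c 0.6112
```

Emit:
send_rows --plan '[{"slide":[0,0,-0.02],"dr":[0,0,0]},{"slide":[0,0,-0.035],"dr":[0,0,0]},{"slide":[0,0,-0.05],"dr":[0,0,0]},{"slide":[0,0,-0.06],"dr":[0,0,0]},{"slide":[0,0,-0.07],"dr":[0,0,0]},{"slide":[0,0,-0.07],"dr":[0,0,0]},{"slide":[0,0,-0.07],"dr":[0,0,0]}]'

```text
time_s: 41.87
ee_pos: [0.6326, -0.2056, 0.097]
ee_rot: [-180.0, -0.0, 88.4]
force: [-0.5, 0.1, -5.2]
opening: 0.045
gripper_force: 65.8
```

Emit:
send_rows --plan '[{"slide":[0,0,-0.01],"dr":[0,0,0]},{"slide":[0,0,-0.02],"dr":[0,0,0]},{"slide":[0,0,-0.028],"dr":[0,0,0]},{"slide":[0,0,-0.028],"dr":[0,0,0]},{"slide":[0,0,-0.028],"dr":[0,0,0]}]'

```text
time_s: 42.28
ee_pos: [0.6327, -0.2057, 0.093]
ee_rot: [180.0, 0.0, 88.4]
force: [-0.3, 0.4, -2.5]
opening: 0.045
gripper_force: 65.7
```

Emit:
send_rows --plan '[{"slide":[0,0,-0.005],"dr":[0,0,0]},{"slide":[0,0,-0.01],"dr":[0,0,0]},{"slide":[0,0,-0.01],"dr":[0,0,0]}]'

```text
time_s: 42.53
ee_pos: [0.6328, -0.2058, 0.0929]
ee_rot: [180.0, 0.0, 88.4]
force: [-2.7, 2.2, 4.5]
opening: 0.0453
gripper_force: 66.9
```

Emit:
send_rows --plan '[{"slide":[0,0,0],"dr":[0,0,0]},{"slide":[0,0,0],"dr":[0,0,0]},{"slide":[0,0,0],"dr":[0,0,0]},{"slide":[0,0,0],"dr":[0,0,0]},{"slide":[0,0,0],"dr":[0,0,0]},{"slide":[0,0,0],"dr":[0,0,0]}]' --jaw -1

```text
time_s: 43.03
ee_pos: [0.6327, -0.2057, 0.0913]
ee_rot: [180.0, 0.0, 88.4]
force: [-0.0, -0.5, -0.2]
opening: 0.0854
gripper_force: 0.0
```

Emit:
send_rows --plan '[{"slide":[0,0,0.1],"dr":[0,0,0]},{"slide":[0,0,0.3],"dr":[0,0,0]},{"slide":[0,0,0.5],"dr":[0,0,0]},{"slide":[0,0,0.75],"dr":[0,0,0]},{"slide":[0,0,0.95],"dr":[0,0,0]},{"slide":[0,0,1.0],"dr":[0,0,0]},{"slide":[0,0,1.0],"dr":[0,0,0]}]'

```text
time_s: 43.62
ee_pos: [0.6349, -0.2065, 0.246]
ee_rot: [179.6, 0.1, 88.4]
force: [0.5, 0.4, 0.0]
opening: 0.0851
gripper_force: 0.0
```

Emit:
send_rows --plan '[{"slide":[-0.13,0.16,0],"dr":[0,0,0]},{"slide":[-0.26,0.32,0],"dr":[0,0,0]},{"slide":[-0.39,0.48,0],"dr":[0,0,0]},{"slide":[-0.52,0.63,0],"dr":[0,0,0]},{"slide":[-0.65,0.77,0],"dr":[0,0,0]},{"slide":[-0.65,0.77,0],"dr":[0,0,0]}]' --jaw 1

```text
time_s: 44.12
ee_pos: [0.5303, -0.0866, 0.2381]
ee_rot: [-179.6, -0.2, 88.5]
force: [-0.6, -0.3, -0.8]
opening: 0.0122
gripper_force: 0.0
```

Emit:
send_rows --plan '[{"slide":[-0.13,0.16,0],"dr":[0,0,0]},{"slide":[-0.26,0.32,0],"dr":[0,0,0]},{"slide":[-0.39,0.48,0],"dr":[0,0,0]},{"slide":[-0.52,0.63,0],"dr":[0,0,0]},{"slide":[-0.63,0.77,-0.2],"dr":[0,0,0]},{"slide":[-0.63,0.77,-0.4],"dr":[0,0,0]},{"slide":[-0.63,0.77,-0.5],"dr":[0,0,0]},{"slide":[-0.63,0.77,-0.5],"dr":[0,0,0]}]'

```text
time_s: 44.78
ee_pos: [0.4359, 0.0256, 0.1605]
ee_rot: [-179.4, 0.0, 88.5]
force: [-0.4, 0.0, -0.3]
opening: -0.0001
gripper_force: 0.0
```

```bash
python3 chk.py; python3 - <<'E'
from h import *
s=bot.state(); p,d,K=cap("wrist"); W=cloud(d,K); print(s['ee_pos'])
for r in bot.outline_of("wrist","button_top"):
    m=r['region']&(d>0); q=W[m]; print(round(r['conf'],2),np.round(r['location']),np.median(q,0).round(4),cv2.minEnclosingCircle(q[:,:2].astype(np.float32)))
q,xy,r=topfit(W,d,(.4404,.0254),.035,.02,.03); print('cap',len(q),xy.round(4),round(r,4),np.median(q,0).round(4))
q,xy,r=topfit(W,d,(.4404,.0254),.04,.007,.03); print('house',len(q),xy.round(4),round(r,4),np.percentile(q[:,2],[5,50,95]).round(4))
a=p.copy(); cv2.imwrite('pics/btn.png',cv2.cvtColor(a,cv2.COLOR_RGB2BGR))
E
```

```text
[0.43591906 0.02561121 0.160471  ] [-179.4    0.    88.5] [-0.4  0.  -0.3]
wrist 7953 [ 0.6381 -0.0724  0.0502] x 0.612 0.6599 y -0.1224 -0.0224 z 0.1242
tray y -0.08 465 [0.6007 0.6383] c 0.6195
tray y -0.04 498 [0.6018 0.6712] c 0.6365
top 283 [ 0.637  -0.0458  0.0235] x 0.6137 0.6598 y -0.0671 -0.0239 z 0.1252
top 285 [ 0.6346 -0.1001  0.0234] x 0.6119 0.6577 y -0.1234 -0.0772 z 0.125
top 323 [ 0.6351 -0.1577  0.026 ] x 0.6093 0.6607 y -0.1816 -0.1322 z 0.1002
top 596 [ 0.6323 -0.2325  0.0458] x 0.6049 0.656 y -0.2776 -0.1911 z 0.1028
tray y -0.2 41 [0.5976 0.666 ] c 0.6318
tray y -0.16 23 [0.5983 0.6126] c 0.6055
tray y -0.12 32 [0.6003 0.6683] c 0.6343
tray y -0.08 40 [0.6025 0.6721] c 0.6373
tray y -0.04 25 [0.6029 0.6173] c 0.6101
[0.43957353 0.02521434 0.16484391]
0.83 [188. 318.] [0.4404 0.0265 0.0215] ((0.44038355350494385, 0.02427658624947071), 0.01722818613052368)
0.82 [163. 412.] [0.5341 0.0513 0.0157] ((0.5351054668426514, 0.05114500969648361), 0.011653955094516277)
0.61 [230. 234.] [ 0.3485 -0.0165  0.0296] ((0.34625592827796936, -0.022468622773885727), 0.025315061211586)
cap 668 [0.4404 0.0257] 0.0157 [0.4401 0.0258 0.0217]
house 1531 [0.4401 0.0254] 0.0239 [0.0106 0.013  0.0226]
```

View pics/btn.png

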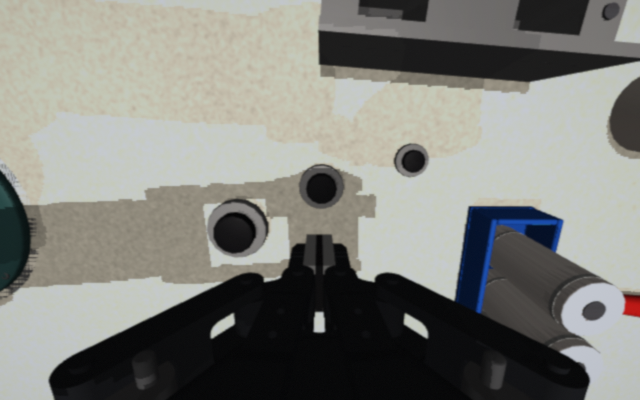

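The view shows the middle-sized button (cap radius 16 mm) at (188, 320), just ahead of the closed fingertips. The small one is at (163, 412) and the large one at (230, 234). The cap is at (0.4403, 0.0257), top about z = 0.022. Now I press it.

Emit:
send_rows --plan '[{"slide":[0.005,0.003,-0.15],"dr":[0,0,0]},{"slide":[0.005,0.003,-0.3],"dr":[0,0,0]},{"slide":[0.005,0.003,-0.45],"dr":[0,0,0]},{"slide":[0.005,0.003,-0.6],"dr":[0,0,0]},{"slide":[0.005,0.003,-0.72],"dr":[0,0,0]},{"slide":[0.005,0.003,-0.8],"dr":[0,0,0]},{"slide":[0.005,0.003,-0.85],"dr":[0,0,0]},{"slide":[0.005,0.003,-0.85],"dr":[0,0,0]}]'

```text
time_s: 45.65
ee_pos: [0.4414, 0.0255, 0.0383]
ee_rot: [-179.9, 0.0, 88.4]
force: [-0.1, -0.3, -0.2]
opening: -0.0001
gripper_force: 0.0
```

Emit:
send_rows --plan '[{"slide":[0,0,-0.03],"dr":[0,0,0]},{"slide":[0,0,-0.05],"dr":[0,0,0]},{"slide":[0,0,-0.07],"dr":[0,0,0]},{"slide":[0,0,-0.07],"dr":[0,0,0]},{"slide":[0,0,-0.07],"dr":[0,0,0]}]'

```text
time_s: 46.07
ee_pos: [0.4415, 0.0258, 0.0286]
ee_rot: [180.0, -0.0, 88.4]
force: [-0.4, -0.3, -0.7]
opening: -0.0002
gripper_force: 0.0
```

Next I go down to about 0.017, then further until the force rises past the spring's 5 N.

Emit:
send_rows --plan '[{"slide":[-0.005,0,-0.02],"dr":[0,0,0]},{"slide":[-0.005,0,-0.04],"dr":[0,0,0]},{"slide":[-0.005,0,-0.06],"dr":[0,0,0]},{"slide":[-0.005,0,-0.075],"dr":[0,0,0]},{"slide":[-0.005,0,-0.075],"dr":[0,0,0]},{"slide":[-0.005,0,-0.075],"dr":[0,0,0]}]'

```text
time_s: 46.57
ee_pos: [0.4409, 0.0258, 0.0173]
ee_rot: [180.0, -0.0, 88.4]
force: [-0.1, 0.9, 4.0]
opening: 0.0
gripper_force: 2.0
```

Emit:
send_rows --plan '[{"slide":[0,0,-0.007],"dr":[0,0,0]},{"slide":[0,0,-0.014],"dr":[0,0,0]},{"slide":[0,0,-0.02],"dr":[0,0,0]},{"slide":[0,0,-0.02],"dr":[0,0,0]},{"slide":[0,0,-0.02],"dr":[0,0,0]}]'

```text
time_s: 46.98
ee_pos: [0.441, 0.0258, 0.0158]
ee_rot: [-180.0, 0.0, 88.4]
force: [-6.4, 0.7, 19.8]
opening: -0.0001
gripper_force: 9.6
```

The button bottomed at z = 0.0158 with 20 N, so it is fully in. Now I retreat and check everything.

Emit:
send_rows --plan '[{"slide":[0,0,0.1],"dr":[0,0,0]},{"slide":[0,0,0.3],"dr":[0,0,0]},{"slide":[0,0,0.55],"dr":[0,0,0]},{"slide":[0,0,0.8],"dr":[0,0,0]},{"slide":[0,0,1.0],"dr":[0,0,0]},{"slide":[0,0,1.0],"dr":[0,0,0]},{"slide":[0,0,1.0],"dr":[0,0,0]}]'

```text
time_s: 47.57
ee_pos: [0.4422, 0.0258, 0.1661]
ee_rot: [179.7, -0.0, 88.4]
force: [0.9, 0.6, -0.6]
opening: -0.0001
gripper_force: 0.0
```

```bash
python3 chk.py; python3 - <<'E'
from h import *
p,d,K=cap("scene"); a=np.clip(p[100:340,180:560].astype(float)*2,0,255).astype(np.uint8); save(cv2.resize(a,(800,505),interpolation=cv2.INTER_CUBIC),'end.png')
E
```

```text
[0.44220527 0.02577662 0.16609428] [179.7  -0.   88.4] [ 0.9  0.6 -0.6]
wrist 6726 [ 0.642  -0.0668  0.045 ] x 0.6128 0.6602 y -0.1099 -0.0227 z 0.1233
tray y -0.08 424 [0.6007 0.6372] c 0.6189
tray y -0.04 457 [0.6019 0.6714] c 0.6367
top 283 [ 0.6369 -0.0456  0.0233] x 0.6143 0.6599 y -0.0672 -0.0239 z 0.125
top 287 [ 0.635  -0.1002  0.0234] x 0.6121 0.6577 y -0.1234 -0.0773 z 0.1252
top 321 [ 0.6356 -0.1576  0.0259] x 0.6103 0.6607 y -0.1816 -0.1322 z 0.1006
top 597 [ 0.6317 -0.2325  0.0461] x 0.6058 0.6559 y -0.2778 -0.1912 z 0.1029
tray y -0.2 42 [0.5977 0.6665] c 0.6321
tray y -0.16 23 [0.6   0.612] c 0.606
tray y -0.12 31 [0.6002 0.6697] c 0.635
tray y -0.08 37 [0.6028 0.6721] c 0.6375
tray y -0.04 23 [0.603  0.6162] c 0.6096
```

View pics/end.png

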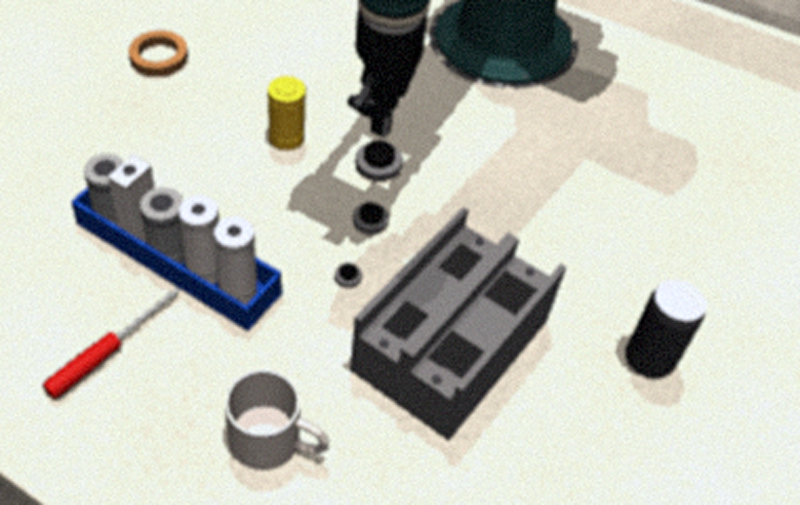

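The picture shows the rack empty and five items upright in one row in the tray, at cols 105 to 235 and rows 165 to 235. The bystanders are untouched and the arm is clear.

```bash
python3 -c "
from workcell import bot
print(bot.close_job())"
```

```text
the job is handed in; nothing more can be done
None
```

The kit is packed and handed in: the two sleeves, the one block that was present and both steel canisters stand upright in one row in the tray, and the middle-sized button was pressed fully in afterwards.

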